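# Close the refilled pepper mills

### The job

The pepper mills on the round board have been refilled: close every one for which a wooden head of its own size has come back from the wash, sliding the head over the spindle until it sits flush on the body and then setting a steel cap over the spindle so that it sits down on the head, and leave the closed mills standing on the board. Use every head that is there; a mill left without a head goes, upright, onto the steel tray to wait. Leave the jar, the rice bowls and the scoop where they are.

Things in the scene. Friction and masses are not known exactly. Their poses are not given: they have to be found in the camera images.
- tall_mill_a_mid (a point): tall mill, headless, loose, 340 g: wooden body 100 mm high, foot 62 mm wide, waist 46, straight top 26 mm 56 wide; upright steel spindle 10 mm in diameter stands 48 mm above the body's flat top (last 4 mm taper to 5). Starts upright on the board; lift it by body or spindle. Point: on the axis, half-way up the body (50 mm above foot, 50 below top); z up the spindle. Takes a wide head
- tall_mill_b_mid (a point): tall mill, headless, loose, 340 g: wooden body 100 mm high, foot 62 mm wide, waist 46, straight top 26 mm 56 wide; upright steel spindle 10 mm in diameter stands 48 mm above the body's flat top (last 4 mm taper to 5). Starts upright on the board; lift it by body or spindle. Point: on the axis, half-way up the body (50 mm above foot, 50 below top); z up the spindle. Takes a wide head
- short_mill_a_mid (a point): short mill, headless, loose, 240 g: wooden body 82 mm high, foot 52 mm wide, waist 37, straight top 26 mm 44 wide; upright steel spindle 10 mm in diameter stands 44 mm above the body's flat top (last 4 mm taper to 5). Starts upright on the board; lift it by body or spindle. Point: on the axis, half-way up the body (41 mm above foot, 41 below top); z up the spindle. Takes a narrow head
- short_mill_b_mid (a point): short mill, headless, loose, 240 g: wooden body 82 mm high, foot 52 mm wide, waist 37, straight top 26 mm 44 wide; upright steel spindle 10 mm in diameter stands 44 mm above the body's flat top (last 4 mm taper to 5). Starts upright on the board; lift it by body or spindle. Point: on the axis, half-way up the body (41 mm above foot, 41 below top); z up the spindle. Takes a narrow head
- wide_head_a_mid (a point): wide wooden mill head for the tall mills: 56 mm across, 36 mm high, straight sides with rounded shoulders at the top, upright through-bore 13 mm wide that flares to 17 mm over the lowest 6 mm. Loose, starts right way up on the table, or is absent (None). Point: its centre, half-way up; z along the bore, up
- wide_head_b_mid (a point): wide wooden mill head for the tall mills: 56 mm across, 36 mm high, straight sides with rounded shoulders at the top, upright through-bore 13 mm wide that flares to 17 mm over the lowest 6 mm. Loose, starts right way up on the table, or is absent (None). Point: its centre, half-way up; z along the bore, up
- narrow_head_a_mid (a point): narrow wooden mill head for the short mills: 44 mm across, 32 mm high, straight sides with rounded shoulders at the top, upright through-bore 13 mm wide that flares to 17 mm over the lowest 6 mm. Loose, starts right way up on the table, or is absent (None). Point: its centre, half-way up; z along the bore, up
- narrow_head_b_mid (a point): narrow wooden mill head for the short mills: 44 mm across, 32 mm high, straight sides with rounded shoulders at the top, upright through-bore 13 mm wide that flares to 17 mm over the lowest 6 mm. Loose, starts right way up on the table, or is absent (None). Point: its centre, half-way up; z along the bore, up
- cap_a_mid (a point): small steel cap that goes over the spindle above the head: 24 mm across, 28 mm high, blind bore from below 13 mm wide and 22 mm deep, flared to 17 mm over the lowest 4 mm. Fits every mill. Loose, starts mouth down on the table. Point: its centre, half-way up; z up. There may be one more than needed
- cap_b_mid (a point): small steel cap that goes over the spindle above the head: 24 mm across, 28 mm high, blind bore from below 13 mm wide and 22 mm deep, flared to 17 mm over the lowest 4 mm. Fits every mill. Loose, starts mouth down on the table. Point: its centre, half-way up; z up. There may be one more than needed
- cap_c_mid (a point): small steel cap that goes over the spindle above the head: 24 mm across, 28 mm high, blind bore from below 13 mm wide and 22 mm deep, flared to 17 mm over the lowest 4 mm. Fits every mill. Loose, starts mouth down on the table. Point: its centre, half-way up; z up. There may be one more than needed
- board: round white polypropylene board, 330 mm across, 15 mm thick, does not move under load. Origin: centre of its underside, on the table
- tray: shallow stainless steel tray, 265 mm (its x) by 162 mm (its y) outside, below a 6 mm lip; 20 mm deep, walls and floor 3 mm, does not move. Origin: centre of its underside, on the table
- jar: closed glass jar with a clip-on lid, 98 mm across, 148 mm high, loose. Origin: centre of its underside
- rice_bowl_a: porcelain rice bowl, 116 mm across the rim, 60 mm high, loose. Origin: centre of its foot
- rice_bowl_b: porcelain rice bowl, 116 mm across the rim, 60 mm high, loose. Origin: centre of its foot
- rice_scoop: white plastic rice scoop lying flat, 199 mm long, 68 mm wide, 10 mm high, loose. Its x points from the handle to the blade; origin 41 mm behind the blade's middle, at table height
Things that resemble listed ones, but are neither listed nor needed, are in the scene too. What is shaped like the part that bears wide_head_a_mid but black or white is not meant.

How it is judged:
By the outcome, as a careful person would: the job done as asked, in the order asked, and still so for the second after the job is handed in, with the robot touching nothing.
Of wide_head_a, wide_head_b, narrow_head_a, narrow_head_b only 2 to 3 are there at a start; the rules pass over those that are not, and their reading is None.
At some moment in a run one of wide_head_a, wide_head_b, narrow_head_a, narrow_head_b, cap_a, cap_b, cap_c may be knocked a few centimetres aside while the robot is not near it.
It also fails if it takes over 208 s, if anything falls off the work surface, if the arm or the gripper's body presses on something with over 40 N, if the wrist force passes 120 N, or if a joint passes its speed limit or range.

### The arm

A 6-joint arm with a two-finger parallel gripper is mounted at the origin on the work surface. World frame = base frame: x ahead of the robot, y to its left, z up, the work surface at z = 0. Lengths are in m, angles in rad, forces in N, time in s.
With the tool pointing down it reaches from about 0.3 to 0.825 m from the base axis. Payload 5.4 kg.
Tool frame: the origin (TCP) lies midway between the tips of the shut fingers; the grasp point (between the pads) lies 19 mm behind it; z points along the fingers, x is the direction in which the jaws open and shut, and the axes are right-handed (so a half turn about z gives the same grasp; the last joint's range is limited). The gripper opens to 92 mm and grips with 3 to 60 N. Pads are 20 mm wide; open, the fingers measure 128 mm over their backs; the gripper's body (75 mm by 189 mm) begins 69 mm behind the grasp point.
Start: joints at [0.973, 0.158, 1.597, -0, 1.386, -0.21], TCP at [0.217, 0.532, 0.215] pointing down, gripper open.
Joint ranges: [-2.91, 2.91], [-0.94, 2.29], [0.18, 2.7], [-1.29, 4.43], [0.17, 2.64], [-3, 3]. Speed limits (rad/s): [2.57, 2.57, 3.14, 3.14, 3.14, 3.14].

### API

Orientations are given as a rotation vector (axis times angle).
In Python, from rig import status, optics, order gives the robot as it stands.
- The arm moves only by the tool arm_command, never from a script. Its argument "deltas" is a list of rows, each a list of 7 numbers: the shift along the world's x, y, z in mm, then the turn, a rotation vector about the world's x, y, z in rad, then the closure, from 0 (fully open) to 1 (shut). In form: [[x, y, z, wx, wy, wz, gripper], ...]. A call has 1 to 5 rows; each row is the pose to reach, as a shift and turn from the pose commanded when the call began; what a row does not reach only later rows make up. A row lasts 1/8 s, in which the tool goes at most 62.5 mm and 10.7 degrees, less where a joint would pass 70% of its speed; a pose out of reach is approached as far as the arm can. A call with a gripper value outside its range is refused whole. The fingers move at their own pace and stop on an object; "newtons" is the grip in N (left out, the last holds). Time passes only in rows, so rows that repeat a pose let the fingers close. It gives the time, the measured TCP pose, the force and the opening at its end, in the units of the state.
- status.get_obs(): the state, without advancing time (a new reading comes with each control period).
- optics.camera(name): name is "scene" or "top"; returns (picture, depth): 420x560x3 uint8, red, green, blue; 420x560 float32, m along the optical axis (not along the pixel's ray), 0 where there is no reading.
- optics.camera_params(name): a dict with "fovy" (degrees; the focal length in pixels is half the picture's height over the tangent of half this angle, whatever the lens; pixels are square), "cx", "cy" (the principal point, pixels), "R" (3x3) and "t" (3): a world point X has camera coordinates R X + t. Camera axes: x right, y down, z forward; pixel columns grow to the right and rows downward; lengths in m; the calibration is good to about 2 mm. A picture is of the moment at which its call begins. camera_params takes no time and is no camera call.
- order.sign_off(): hands the job in, once; it reports no verdict.
The state is a dict: "t": time; "joint_positions": joint angles; "qd": joint speeds; "joint_torque": joint torques, N m; "eef_pos": TCP position; "tcp_rot": TCP orientation; "contact_force": force on the tool from outside, world axes, zero at the start; "torque": the same for the moment, N m; "finger_gap": opening from 0.0 (shut) to 1.0 (fully open).
Only numpy, scipy, OpenCV 4.12 (cv2) and the standard library are available. Lean on these libraries where they do the work, as an engineer would, in place of code of your own. Each camera call takes 0.05 s, during which the arm holds its last target. There are 200 camera calls.

## Working session

There is one attempt and no reset: what is moved stays moved. The work goes in short steps, Python scripts to look and compute and a tool call to move; the robot and the scene stay as the last step left them, time stands still between calls to the robot, and variables do not carry over. Pictures are saved under pics/ and viewed, about 12 in all and at most 16, crops included, and the job is handed in when it is done.

Besides the shell and the picture viewer there is one more tool, called after "Emit:" by a JSON object that holds its "api" and its "payload", one argument or row to a line. arm_command: Moves the arm, as the interface text tells. Its arguments: {"type":"object","properties":{"deltas":{"type":"array","items":{"type":"array","items":{"type":"number"}}},"newtons":{"type":"number"}},"required":["deltas"]}

```bash
mkdir -p pics; cat > h.py <<'E'
import numpy as np, cv2
from rig import status, optics, order
def world(name):
    p=optics.camera_params(name); im,d=optics.camera(name)
    f=im.shape[0]/2/np.tan(np.radians(p["fovy"])/2)
    v,u=np.mgrid[:im.shape[0],:im.shape[1]]
    c=np.stack([(u-p["cx"])/f*d,(v-p["cy"])/f*d,d],-1)
    W=(c-np.array(p["t"]))@np.array(p["R"])
    W[d==0]=np.nan
    return im,d,W
def save(im,n): cv2.imwrite("pics/"+n,im[:,:,::-1])
E
python3 - <<'E'
from h import *
for n in("top","scene"):
    im,d,W=world(n); save(cv2.resize(im,(800,600),interpolation=cv2.INTER_CUBIC),n+"0.png")
    np.savez(n+"0.npz",im=im,W=W)
    p=optics.camera_params(n);print(n,p["fovy"],-np.array(p["R"]).T@p["t"])
    if n=="top":
        Z=np.nan_to_num(W[...,2]); 
        for lo,hi in((.012,.2),):
            m=((Z>lo)).astype(np.uint8); k,l,s,c=cv2.connectedComponentsWithStats(m)
            for i in range(1,k):
                if s[i,4]>30:
                    q=W[l==i]; print(i,c[i].round(),s[i,4],np.nanmedian(q,0).round(3),"zmax",np.nanmax(q[:,2]).round(3),"ext",(np.nanmax(q,0)-np.nanmin(q,0)).round(3))
print(status.get_obs())
E
```

```text
top 54.496276004973566 [0.44391207 0.05042806 1.13431834]
1 [220. 115.] 4447 [0.815 0.218 0.09 ] zmax 0.109 ext [0.217 0.224 0.097]
7 [295. 127.] 1566 [0.773 0.018 0.143] zmax 0.152 ext [0.112 0.096 0.139]
11 [349. 132.] 1356 [ 0.801 -0.139  0.028] zmax 0.065 ext [0.116 0.112 0.052]
16 [407. 149.] 1379 [ 0.756 -0.3    0.028] zmax 0.067 ext [0.115 0.115 0.055]
41 [211. 225.] 10792 [0.527 0.234 0.017] zmax 0.166 ext [0.327 0.327 0.154]
42 [346. 178.] 68 [ 0.668 -0.13   0.028] zmax 0.033 ext [0.021 0.022 0.02 ]
43 [429. 233.] 1473 [ 0.52  -0.365  0.02 ] zmax 0.027 ext [0.293 0.201 0.015]
44 [316. 191.] 323 [ 0.628 -0.048  0.035] zmax 0.041 ext [0.053 0.052 0.028]
45 [365. 203.] 338 [ 0.598 -0.18   0.034] zmax 0.041 ext [0.055 0.056 0.028]
58 [289. 230.] 62 [0.518 0.024 0.029] zmax 0.032 ext [0.024 0.022 0.017]
59 [116. 236.] 31 [0.49  0.495 0.013] zmax 0.016 ext [0.036 0.019 0.004]
61 [338. 232.] 68 [ 0.518 -0.109  0.027] zmax 0.034 ext [0.022 0.024 0.02 ]
64 [365. 253.] 347 [ 0.463 -0.182  0.034] zmax 0.041 ext [0.054 0.056 0.029]
69 [323. 261.] 200 [ 0.438 -0.069  0.03 ] zmax 0.036 ex
[... 353 characters left out ...]
.01411894 -0.52928622  1.15475101]
{'t': 0.1, 'joint_positions': array([ 9.72914010e-01,  1.58951312e-01,  1.59809526e+00, -4.40349680e-08,
        1.38619506e+00, -2.10096493e-01]), 'qd': array([ 0.00116097,  0.00060224, -0.00269933, -0.0013239 ,  0.00115399,
       -0.0008857 ]), 'joint_torque': array([-2.04911797e-03, -3.86507571e+01, -3.22957563e+01,  7.00673182e-02,
        3.40128306e-02, -3.86567228e-05]), 'eef_pos': array([0.21712679, 0.53182659, 0.21374241]), 'tcp_rot': array([ 2.60733289e+00,  1.75144436e+00, -2.40357600e-03]), 'contact_force': array([-0.11180292, -0.49760188,  0.9601026 ]), 'torque': array([-0.0146477 , -0.01881028, -0.03813732]), 'finger_gap': 0.9994211019224387}
```

View pics/top0.png

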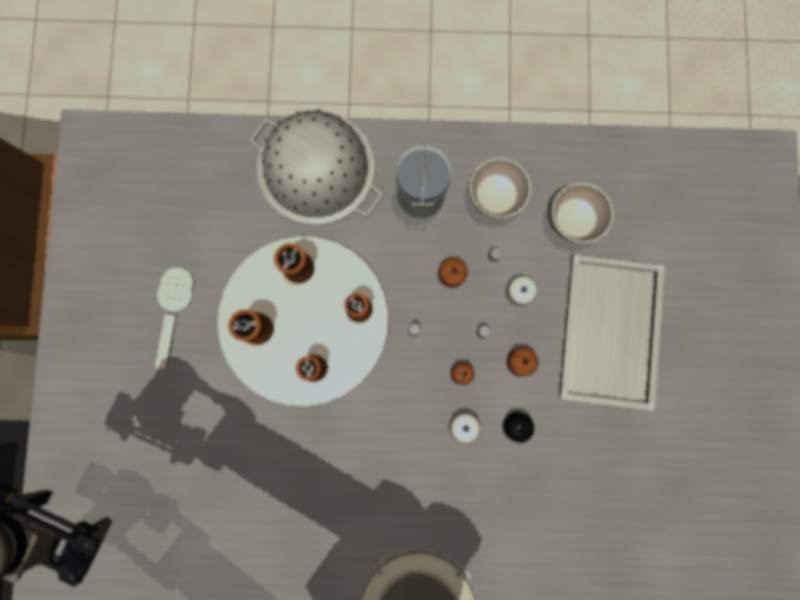

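View pics/scene0.png

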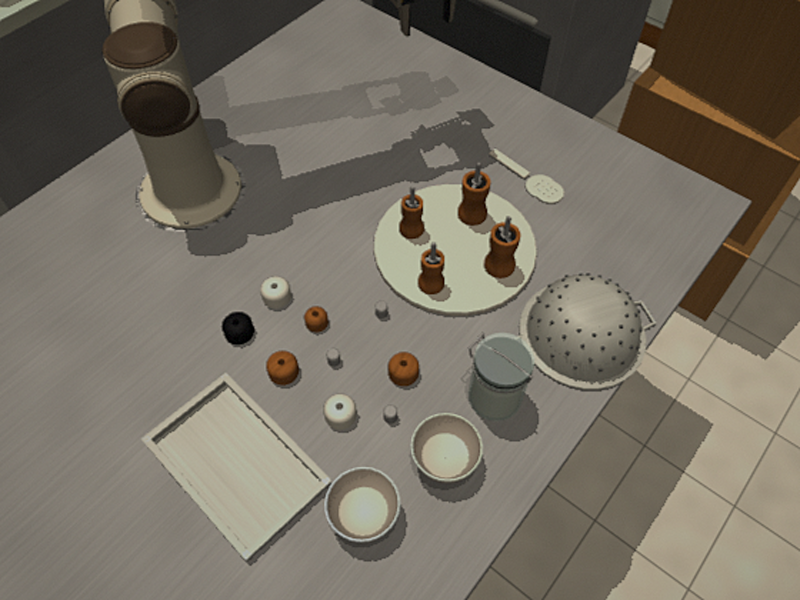

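Three wooden heads are visible in top0.png (800x600): wide at (453,271) and (523,361), narrow at (462,373). The white pieces at (522,290) and (465,427) and the black one at (518,426) are decoys. Caps are at (495,254), (415,328) and (484,330). The tall mills are at (291,260) and (246,325), the short ones at (358,306) and (311,368). One short mill has no head and goes on the tray at (615,332).

```bash
cat >> h.py <<'E'
def circ(W,c0,r,zlo,zhi):
    P=W.reshape(-1,3); P=P[np.isfinite(P[:,0])]
    m=(np.hypot(*(P[:,:2]-c0).T)<r+.012)&(P[:,2]>zlo)&(P[:,2]<zhi)
    P=P[m]
    if len(P)<8: return None
    h=cv2.convexHull((P[:,:2]*1000).astype(np.float32)); M=cv2.moments(h)
    (x,y),R=cv2.minEnclosingCircle(h)
    return np.array([M["m10"]/M["m00"],M["m01"]/M["m00"],x,y,R,len(P),np.median(P[:,2])*1000]).round(1)
def locate(objs,it=3):
    V={n:world(n) for n in("top","scene")}
    for k,(c,r,h) in objs.items():
        for n in V:
            q=np.array(c)
            for _ in range(it):
                o=circ(V[n][2],q,r,h-.012,h+.008)
                if o is None: break
                q=o[:2]/1000
            print(k,n,o)
    return V
OB=dict(wA=((.628,-.048),.028,.036),wB=((.463,-.182),.028,.036),nA=((.438,-.069),.022,.032),
 c1=((.668,-.13),.012,.028),c2=((.518,.024),.012,.028),c3=((.518,-.109),.012,.028))
E
python3 - <<'E'
from h import *
d=np.load("top0.npz");W=d["W"]
# mills from approximate pixels
f=.7
MB={}
for k,(u,v),r,h in(("T1",(291,260),.028,.115),("T2",(246,325),.028,.115),("S1",(358,306),.022,.097),("S2",(311,368),.022,.097)):
    a=W[int(v*f)-12:int(v*f)+13,int(u*f)-12:int(u*f)+13].reshape(-1,3); a=a[abs(a[:,2]-h)<.01]
    MB[k]=(tuple(np.nanmedian(a[:,:2],0).round(3)),r,h)
print(MB)
V=locate({**OB,**MB})
# tray, board
for n in V:
    im,dd,W=V[n]; z=W[...,2]
    t=(W[...,1]<-.2)&(W[...,0]<.72)&(z>.012)&(z<.035); p=W[t]
    print(n,"tray",cv2.minAreaRect((p[:,:2]*1000).astype(np.float32)))
    print("table z",np.nanmedian(z[(W[...,0]<.6)&(W[...,0]>.4)&(W[...,1]<0)&(W[...,1]>-.05)]))
    b=W[(abs(z-.015)<.006)&(W[...,1]>.05)&(W[...,1]<.42)&(W[...,0]>.35)&(W[...,0]<.7)]; print("board",np.nanmedian(b,0))
E
```

```text
{'T1': ((np.float64(0.63), np.float64(0.248)), 0.028, 0.115), 'T2': ((np.float64(0.511), np.float64(0.32)), 0.028, 0.115), 'S1': ((np.float64(0.553), np.float64(0.128)), 0.022, 0.097), 'S2': ((np.float64(0.439), np.float64(0.209)), 0.022, 0.097)}
wA top [631.1 -48.8 631.3 -49.1  27.8 303.   34.9]
wA scene [634.5 -55.4 634.9 -54.7  28.3 339.   34.5]
wB top [ 463.1 -185.1  462.6 -185.2   28.2  325.    34.2]
wB scene [ 466.2 -190.5  466.5 -190.3   28.3  336.    33.8]
nA top [437.6 -71.3 437.5 -71.   21.8 193.   30.2]
nA scene [442.1 -77.  441.2 -77.4  22.3 184.   29.5]
c1 top [ 669.3 -130.6  669.7 -130.9   12.2   66.    27.8]
c1 scene [ 672.5 -136.6  671.8 -136.6   12.7   87.    26.8]
c2 top [519.1  22.7 519.   22.4  11.9  60.   28.4]
c2 scene [521.6  17.4 521.8  18.1  13.2  71.   26.3]
c3 top [ 518.3 -110.8  518.7 -111.1   11.9   63.    28. ]
c3 scene [ 521.6 -116.4  521.9 -116.1   12.4   80.    27.1]
T1 top [631.4 249.5 631.7 249.8  28.5 367.  113.6]
T1 scene [634.3 245.1 635.3 245.6  31.3 286.  112.4]
T2 top [511.2 322.3 511.  322.5  28.3 382.  114. ]
T2 scene [513.9 317.7 513.7 317.9  29.5 247.  112.1]
S1 top [554.4 129.  554.6 129.4  22.1 217.   96.5]
S1 scene [557.5 124.  558.1 123.7  23.4 195.   95.4]
S2 top [439.2 210.4 439.5 210.6  21.9 222.   96.8]
S2 scene [442.6 205.9 442.8 205.5  24.  174.   94.6]
top tray ((523.251708984375, -329.932373046875), (259.7052307128906, 393.3816833496094), 89.99347686767578)
table z 0.00046252994535229085
board [0.52465541 0.23002855 0.01590342]
scene tray ((522.4468383789062, -331.5404968261719), (262.83258056640625, 394.9779357910156), 89.95936584472656)
table z -0.0001502711639411206
board [0.54632214 0.20701333 0.01471966]
```

Emit:
{"api": "arm_command", "payload": {
  "deltas": [
    [20, -59, 10, 0, 0, 0.18, 0.2],
    [40, -118, 20, 0, 0, 0.36, 0.2],
    [60, -177, 20, 0, 0, 0.387, 0.2],
    [80, -236, 20, 0, 0, 0.387, 0.2],
    [100, -294, 20, 0, 0, 0.387, 0.2]
  ],
  "newtons": 15
}}

```text
t: 0.82
eef_pos: [0.3168, 0.2391, 0.2346]
tcp_rot: [2.221, 2.221, 0.001]
contact_force: [1.6, 0.5, -1.0]
finger_gap: 0.8
```

Emit:
{"api": "arm_command", "payload": {
  "deltas": [
    [20, -59, 0, 0, 0, 0, 0.2],
    [40, -118, 0, 0, 0, 0, 0.2],
    [60, -177, 0, 0, 0, 0, 0.2],
    [80, -236, 0, 0, 0, 0, 0.2],
    [100, -294, 0, 0, 0, 0, 0.2]
  ]
}}

```text
t: 1.45
eef_pos: [0.4169, -0.0553, 0.2348]
tcp_rot: [2.223, 2.219, 0.001]
contact_force: [2.1, 0.1, 0.5]
finger_gap: 0.8
```

Emit:
{"api": "arm_command", "payload": {
  "deltas": [
    [20, -59, 0, 0, 0, 0, 0.2],
    [46, -129, -30, 0, 0, 0, 0.2],
    [46, -129, -80, 0, 0, 0, 0.2],
    [46, -129, -80, 0, 0, 0, 0.2]
  ]
}}

```text
t: 1.95
eef_pos: [0.4596, -0.1811, 0.1501]
tcp_rot: [-2.217, -2.211, 0.003]
contact_force: [0.3, -0.2, 0.1]
finger_gap: 0.803
```

Emit:
{"api": "arm_command", "payload": {
  "deltas": [
    [0, 0, -90, 0, 0, 0, 0.2],
    [0, 0, -90, 0, 0, 0, 0.2],
    [0, 0, -90, 0, 0, 0, 0.2]
  ]
}}

```text
t: 2.33
eef_pos: [0.4619, -0.1809, 0.0646]
tcp_rot: [-2.219, -2.22, 0.0]
contact_force: [-0.2, -0.1, 0.6]
finger_gap: 0.801
```

```bash
python3 - <<'E'
from h import *
o=status.get_obs();print(o["eef_pos"],o["tcp_rot"],o["joint_positions"],o["qd"])
V=locate(OB); save(V["scene"][0][150:420,100:400],"s1.png")
print(status.get_obs()["eef_pos"])
E
```

```text
[ 0.46194035 -0.18086978  0.06455672] [-2.21942866e+00 -2.21996934e+00  4.62579954e-04] [-6.17384667e-01  1.33871260e-01  1.94359002e+00  1.38422071e-04
  1.06661015e+00 -2.18849160e+00] [-1.79345756e-03 -3.89293232e-02 -5.19696290e-02 -6.52537348e-04
  1.13477544e-02 -5.24563422e-05]
wA top [630.8 -48.8 630.7 -48.8  27.9 308.   34.8]
wA scene [634.9 -55.1 634.9 -54.4  28.6 337.   34.3]
wB top [ 467.9 -174.9  467.1 -175.6   16.9   69.    35.9]
wB scene [ 466.8 -189.8  466.5 -189.1   28.9  328.    34.2]
nA top [437.6 -71.6 437.9 -71.5  21.7 193.   30.6]
nA scene [443.5 -76.9 442.8 -76.7  21.4 174.   29. ]
c1 top [ 669.3 -130.7  670.1 -130.9   12.6   67.    27.7]
c1 scene [ 672.6 -136.6  672.7 -135.7   12.9   87.    27.5]
c2 top [519.1  22.7 518.9  22.7  11.9  60.   27.9]
c2 scene [521.7  17.2 521.9  17.2  12.8  68.   27. ]
c3 top [ 518.1 -110.7  518.3 -111.1   11.9   64.    28.2]
c3 scene [ 521.  -115.8  521.1 -115.7   12.9   77.    27. ]
[ 0.46408652 -0.18263182  0.06716263]
```

Emit:
{"api": "arm_command", "payload": {
  "deltas": [
    [0, 0, -50, 0, 0, 0, 0.2],
    [0, 0, -60, 0, 0, 0, 0.2],
    [0, 0, -60, 0, 0, 0, 0.3],
    [0, 0, -60, 0, 0, 0, 0.6],
    [0, 0, -60, 0, 0, 0, 0.6]
  ],
  "newtons": 6
}}

```text
t: 3.05
eef_pos: [0.4641, -0.1832, 0.0066]
tcp_rot: [2.22, 2.218, 0.001]
contact_force: [-0.5, -0.2, 5.0]
finger_gap: 0.616
```

```bash
python3 - <<'E'
from h import *
for i in range(3):
    o=status.get_obs();print(o["eef_pos"],o["finger_gap"],o["contact_force"]); optics.camera("top")
E
```

```text
[ 0.46409317 -0.18324646  0.00656534] 0.6155078798750312 [-0.47050397 -0.191098    5.04784452]
[ 0.46408122 -0.18323622  0.00650832] 0.6185800356701946 [-0.82756855 -0.83504816  6.10665381]
[ 0.46408361 -0.18326087  0.00646382] 0.6172594971908981 [0.24284294 0.46896166 6.81348815]
```

Emit:
{"api": "arm_command", "payload": {
  "deltas": [
    [0, 0, 0, 0, 0, 0, 0.1],
    [0, 0, 0, 0, 0, 0, 0.1],
    [0, 0, 0, 0, 0, -0.18, 0.1],
    [0, 0, 0, 0, 0, -0.36, 0.1],
    [0, 0, 0, 0, 0, -0.54, 0.1]
  ]
}}

```text
t: 3.82
eef_pos: [0.4623, -0.1819, 0.0043]
tcp_rot: [-2.738, -1.539, 0.0]
contact_force: [-0.2, 0.2, 0.4]
finger_gap: 0.897
```

Emit:
{"api": "arm_command", "payload": {
  "deltas": [
    [0, 0, 0, 0, 0, -0.18, 0.1],
    [0, 0, 0, 0, 0, -0.36, 0.1],
    [0, 0, 0, 0, 0, -0.54, 0.1],
    [0, 0, 0, 0, 0, -0.72, 0.1],
    [0, 0, 0, 0, 0, -0.9, 0.1]
  ]
}}

```text
t: 4.45
eef_pos: [0.4622, -0.1819, 0.0043]
tcp_rot: [-3.135, -0.195, 0.001]
contact_force: [-0.9, -0.3, 0.4]
finger_gap: 0.903
```

Emit:
{"api": "arm_command", "payload": {
  "deltas": [
    [0, 0, 0, 0, 0, -0.13, 0.1],
    [0, 0, 0, 0, 0, -0.13, 0.4],
    [0, 0, 0, 0, 0, -0.13, 0.6],
    [0, 0, 0, 0, 0, -0.13, 0.6],
    [0, 0, 0, 0, 0, -0.13, 0.6]
  ],
  "newtons": 12
}}

```text
t: 5.08
eef_pos: [0.4626, -0.1822, 0.0046]
tcp_rot: [-3.142, -0.001, 0.0]
contact_force: [0.8, -0.3, -0.1]
finger_gap: 0.603
```

```bash
python3 - <<'E'
from h import *
for i in range(2):
    o=status.get_obs();print(o["eef_pos"],o["tcp_rot"],o["finger_gap"],o["contact_force"]); optics.camera("top")
V=locate({"wB":OB["wB"]})
E
```

```text
[ 0.46255668 -0.18216843  0.0045796 ] [-3.14157090e+00 -9.59173314e-04  4.30995665e-05] 0.603097348337547 [ 0.80160806 -0.29605015 -0.10063264]
[ 0.46255996 -0.18216249  0.00456057] [-3.14155224e+00 -7.73620138e-04  4.47554432e-05] 0.6018131608562831 [ 0.38984392  0.37678663 -0.92348505]
wB top [ 463.4 -160.5  464.2 -163.5   20.4   66.    32.8]
wB scene [ 459.1 -191.6  459.6 -194.1   38.7  158.    33.4]
```

Emit:
{"api": "arm_command", "payload": {
  "deltas": [
    [0, 0, 60, 0, 0, 0, 0.6],
    [0, 0, 120, 0, 0, 0, 0.6],
    [0, 0, 180, 0, 0, 0, 0.6],
    [0, 30, 215, 0, 0, 0, 0.6],
    [6, 90, 215, 0, 0, 0, 0.6]
  ],
  "newtons": 20
}}

```text
t: 5.9
eef_pos: [0.4706, -0.0934, 0.2236]
tcp_rot: [3.138, -0.006, 0.011]
contact_force: [0.6, 0.1, -1.3]
finger_gap: 0.603
```

Emit:
{"api": "arm_command", "payload": {
  "deltas": [
    [6, 60, 0, 0, 0, 0, 0.6],
    [12, 120, 0, 0, 0, 0, 0.6],
    [18, 180, 0, 0, 0, 0, 0.6],
    [24, 240, 0, 0, 0, 0, 0.6],
    [30, 300, 0, 0, 0, 0, 0.6]
  ]
}}

```text
t: 6.52
eef_pos: [0.4983, 0.2098, 0.2195]
tcp_rot: [3.141, 0.0, 0.0]
contact_force: [0.2, -0.7, -1.1]
finger_gap: 0.601
```

Emit:
{"api": "arm_command", "payload": {
  "deltas": [
    [6, 60, 0, 0, 0, 0, 0.6],
    [12, 116, 0, 0, 0, 0, 0.6],
    [12, 116, 0, 0, 0, 0, 0.6],
    [12, 116, 0, 0, 0, 0, 0.6]
  ]
}}

```text
t: 7.02
eef_pos: [0.5103, 0.3234, 0.2191]
tcp_rot: [3.141, 0.001, -0.001]
contact_force: [0.5, -0.3, -0.8]
finger_gap: 0.602
```

```bash
python3 - <<'E'
from h import *
V=locate({"T2":((.511,.322),.028,.115)}); save(cv2.resize(V["scene"][0][60:240,230:430],(600,540),interpolation=cv2.INTER_CUBIC),"s2.png")
o=status.get_obs();print(o["eef_pos"],o["tcp_rot"],o["finger_gap"],o["contact_force"])
E
```

```text
T2 top [510.5 316.4 510.9 322.1  27.9 251.  113.7]
T2 scene [514.3 317.9 515.4 318.2  30.1 241.  112.1]
[0.51064852 0.32266293 0.2195651 ] [ 3.14116249e+00 -2.02277694e-03 -3.84290749e-04] 0.5987947625224692 [ 0.0379676   1.03120758 -1.04348619]
```

View pics/s2.png

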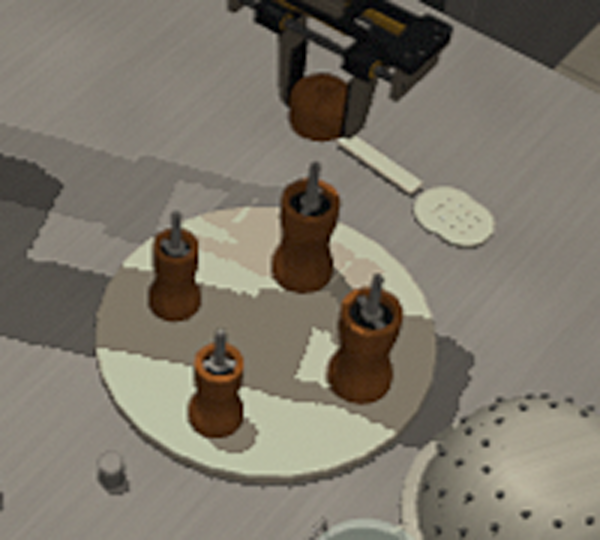

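Head held level above T2 (310,110), spindle directly under it (313,170). Descending in stages.

Emit:
{"api": "arm_command", "payload": {
  "deltas": [
    [0, 1, -30, 0, 0, 0, 0.6],
    [0, 1, -50, 0, 0, 0, 0.6],
    [0, 1, -60, 0, 0, 0, 0.6],
    [0, 1, -66, 0, 0, 0, 0.6],
    [0, 1, -70, 0, 0, 0, 0.6]
  ]
}}

```text
t: 7.75
eef_pos: [0.5111, 0.3248, 0.15]
tcp_rot: [-3.141, 0.0, -0.002]
contact_force: [1.3, 0.0, 0.6]
finger_gap: 0.601
```

Emit:
{"api": "arm_command", "payload": {
  "deltas": [
    [0, 0, -12, 0, 0, 0, 0.6],
    [0, 0, -22, 0, 0, 0, 0.6],
    [0, 0, -26, 0, 0, 0, 0.6],
    [0, 0, -29, 0, 0, 0, 0.6],
    [0, 0, -29, 0, 0, 0, 0.6]
  ]
}}

```text
t: 8.38
eef_pos: [0.5105, 0.3248, 0.1205]
tcp_rot: [-3.142, 0.0, 0.0]
contact_force: [0.3, -0.7, -1.7]
finger_gap: 0.602
```

Emit:
{"api": "arm_command", "payload": {
  "deltas": [
    [0, 0, -1.5, 0, 0, 0, 0.6],
    [0, 0, -1.5, 0, 0, 0, 0.3],
    [0, 0, -1.5, 0, 0, 0, 0.2],
    [0, 0, -1.5, 0, 0, 0, 0.2],
    [0, 0, 20, 0, 0, 0, 0.2]
  ]
}}

```text
t: 9.0
eef_pos: [0.5089, 0.3243, 0.1387]
tcp_rot: [3.14, 0.0, -0.007]
contact_force: [-0.0, 0.5, -0.0]
finger_gap: 0.799
```

Emit:
{"api": "arm_command", "payload": {
  "deltas": [
    [0, 0, 60, 0, 0, 0, 0.2],
    [0, 0, 90, 0, 0, 0.1, 0.2],
    [17, -55, 90, 0, 0, 0.28, 0.2],
    [34, -110, 90, 0, 0, 0.46, 0.2],
    [51, -165, 90, 0, 0, 0.64, 0.2]
  ]
}}

```text
t: 9.62
eef_pos: [0.5612, 0.1608, 0.2307]
tcp_rot: [-2.983, -0.986, -0.001]
contact_force: [-0.1, 0.2, 0.4]
finger_gap: 0.799
```

Emit:
{"api": "arm_command", "payload": {
  "deltas": [
    [17, -55, 0, 0, 0, 0.18, 0.2],
    [34, -110, 0, 0, 0, 0.36, 0.2],
    [51, -165, 0, 0, 0, 0.54, 0.2],
    [68, -207, 0, 0, 0, 0.72, 0.2],
    [68, -207, 0, 0, 0, 0.9, 0.2]
  ]
}}

```text
t: 10.25
eef_pos: [0.6295, -0.0481, 0.2301]
tcp_rot: [2.262, 2.18, -0.001]
contact_force: [0.2, 0.7, -0.8]
finger_gap: 0.798
```

```bash
python3 - <<'E'
from h import *
V=locate({**OB,"T2h":((.511,.322),.028,.151)}); save(cv2.resize(V["scene"][0][60:320,180:460],(700,650),interpolation=cv2.INTER_CUBIC)[:600],"s3.png")
o=status.get_obs();print(o["eef_pos"],o["tcp_rot"],o["finger_gap"],o["contact_force"])
E
```

```text
wA top [631.1 -49.  631.2 -49.   27.7 304.   34.7]
wA scene [634.4 -55.1 634.7 -54.3  28.5 337.   34.1]
wB top None
wB scene None
nA top None
nA scene [441.7 -76.8 441.1 -77.   21.8 184.   29.5]
c1 top None
c1 scene [ 672.2 -136.6  672.2 -136.    13.2   88.    27.4]
c2 top None
c2 scene None
c3 top None
c3 scene [ 521.2 -116.1  520.  -116.1   13.6   76.    27.2]
T2h top [510.3 322.6 510.3 323.   27.9 399.  150.7]
T2h scene [513.7 316.4 513.2 316.7  28.1 245.  148.6]
[ 0.62894574 -0.04550626  0.23026292] [-2.26442149e+00 -2.17662896e+00  1.65123887e-04] 0.8008453334426215 [ 0.28839959  0.78477998 -0.56367417]
```

View pics/s3.png

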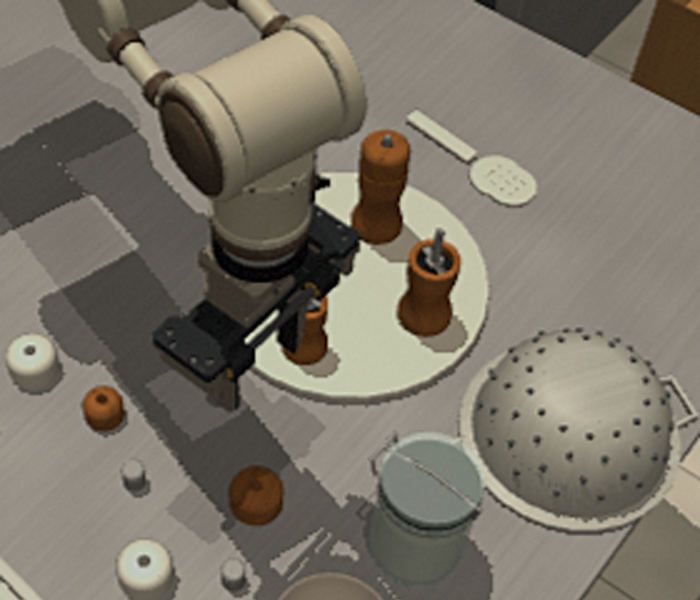

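T2's head is seated, with its top at z 0.151 as expected. wA has not moved, so I grasp it next.

Emit:
{"api": "arm_command", "payload": {
  "deltas": [
    [1, 0, -60, 0, 0, 0.031, 0.2],
    [1, 0, -120, 0, 0, 0.031, 0.2],
    [1, 0, -175, 0, 0, 0.031, 0.2],
    [1, 0, -210, 0, 0, 0.031, 0.2],
    [1, 0, -226, 0, 0, 0.031, 0.2]
  ],
  "newtons": 20
}}

```text
t: 10.98
eef_pos: [0.6282, -0.0436, 0.0022]
tcp_rot: [-2.229, -2.209, 0.003]
contact_force: [-0.1, -0.3, -0.9]
finger_gap: 0.802
```

Emit:
{"api": "arm_command", "payload": {
  "deltas": [
    [0, 0, 0, 0, 0, 0, 0.2],
    [0, 0, 0, 0, 0, 0, 0.6],
    [0, 0, 0, 0, 0, 0, 0.6],
    [0, 0, 0, 0, 0, 0, 0.6]
  ]
}}

```text
t: 11.48
eef_pos: [0.6316, -0.0454, 0.0067]
tcp_rot: [2.228, 2.21, 0.003]
contact_force: [-1.4, -1.3, 6.3]
finger_gap: 0.593
```

Emit:
{"api": "arm_command", "payload": {
  "deltas": [
    [0, 0, 60, 0, 0, 0, 0.6],
    [0, 0, 120, 0, 0, 0, 0.6],
    [0, 0, 180, 0, 0, 0, 0.6],
    [0, 40, 215, 0, 0, 0, 0.6],
    [0, 95, 215, 0, 0, 0, 0.6]
  ]
}}

```text
t: 12.1
eef_pos: [0.6323, 0.0501, 0.2246]
tcp_rot: [2.228, 2.205, 0.009]
contact_force: [0.1, 0.1, -0.9]
finger_gap: 0.592
```

Emit:
{"api": "arm_command", "payload": {
  "deltas": [
    [0, 60, 0, 0, 0, 0, 0.6],
    [0, 120, 0, 0, 0, 0, 0.6],
    [0, 180, 0, 0, 0, 0, 0.6],
    [0, 204, 0, 0, 0, 0, 0.6],
    [0, 204, 0, 0, 0, 0, 0.6]
  ]
}}

```text
t: 12.72
eef_pos: [0.6296, 0.2552, 0.2193]
tcp_rot: [-2.227, -2.215, 0.001]
contact_force: [0.7, -0.5, -0.7]
finger_gap: 0.593
```

```bash
python3 - <<'E'
from h import *
V=locate({"c1":OB["c1"],"c2":OB["c2"],"nA":OB["nA"],"c3":OB["c3"],"T1":((.631,.249),.028,.115)})
o=status.get_obs();print(o["eef_pos"],o["tcp_rot"],o["finger_gap"],o["contact_force"])
E
```

```text
c1 top [ 669.5 -130.9  669.9 -131.1   12.1   65.    27.8]
c1 scene [ 672.7 -136.5  673.4 -135.8   12.9   87.    26.9]
c2 top [519.   22.7 518.8  22.9  11.9  60.   28.7]
c2 scene [521.6  17.1 522.9  19.2  14.   67.   26.9]
nA top [437.5 -71.4 437.5 -71.7  21.6 190.   30.3]
nA scene [441.4 -76.2 440.6 -76.8  22.9 181.   29.7]
c3 top [ 518.1 -110.9  517.8 -111.4   12.1   64.    27.3]
c3 scene [ 521.  -116.3  520.  -117.    13.5   78.    26.3]
T1 top [622.2 244.1 629.  247.9  27.2 199.  113.4]
T1 scene [634.5 244.5 635.1 244.9  30.2 294.  112.5]
[0.63015919 0.25283939 0.21949114] [ 2.23059569e+00  2.21160318e+00 -1.17819045e-03] 0.5924505690835016 [ 0.78402011 -0.81386271 -0.27809389]
```

Emit:
{"api": "arm_command", "payload": {
  "deltas": [
    [0.5, -0.5, -30, 0, 0, 0, 0.6],
    [0.5, -0.5, -50, 0, 0, 0, 0.6],
    [0.5, -0.5, -60, 0, 0, 0, 0.6],
    [0.5, -0.5, -66, 0, 0, 0, 0.6],
    [0.5, -0.5, -70, 0, 0, 0, 0.6]
  ]
}}

```text
t: 13.45
eef_pos: [0.6309, 0.2536, 0.15]
tcp_rot: [2.23, 2.212, 0.001]
contact_force: [0.8, 0.0, 0.6]
finger_gap: 0.594
```

Emit:
{"api": "arm_command", "payload": {
  "deltas": [
    [0, 0, -12, 0, 0, 0, 0.6],
    [0, 0, -22, 0, 0, 0, 0.6],
    [0, 0, -26, 0, 0, 0, 0.6],
    [0, 0, -29, 0, 0, 0, 0.6],
    [0, 0, -29, 0, 0, 0, 0.6]
  ]
}}

```text
t: 14.08
eef_pos: [0.6319, 0.2524, 0.1231]
tcp_rot: [2.227, 2.21, 0.001]
contact_force: [-2.1, -5.5, 9.1]
finger_gap: 0.591
```

Emit:
{"api": "arm_command", "payload": {
  "deltas": [
    [0, 0, -1, 0, 0, 0, 0.6],
    [0, 0, -1, 0, 0, 0, 0.3],
    [0, 0, -1, 0, 0, 0, 0.2],
    [0, 0, -1, 0, 0, 0, 0.2],
    [0, 0, 20, 0, 0, 0, 0.2]
  ]
}}

```text
t: 14.7
eef_pos: [0.6286, 0.2536, 0.1387]
tcp_rot: [-2.227, -2.211, 0.007]
contact_force: [0.5, 0.5, -0.0]
finger_gap: 0.799
```

Emit:
{"api": "arm_command", "payload": {
  "deltas": [
    [0, 0, 60, 0, 0, 0, 0.3],
    [0, 0, 90, 0, 0, 0, 0.3],
    [-31, -52, 90, 0, 0, 0, 0.3],
    [-62, -104, 90, 0, 0, 0, 0.3],
    [-93, -156, 90, 0, 0, 0, 0.3]
  ]
}}

```text
t: 15.32
eef_pos: [0.5369, 0.0965, 0.2323]
tcp_rot: [2.228, 2.212, 0.003]
contact_force: [-0.1, -1.1, 0.4]
finger_gap: 0.7
```

Emit:
{"api": "arm_command", "payload": {
  "deltas": [
    [-31, -52, 0, 0, 0, 0, 0.3],
    [-62, -104, 0, 0, 0, 0, 0.3],
    [-93, -156, 0, 0, 0, 0, 0.3],
    [-100, -164, 0, 0, 0, 0, 0.3],
    [-100, -164, 0, 0, 0, 0, 0.3]
  ]
}}

```text
t: 15.95
eef_pos: [0.4379, -0.0664, 0.2318]
tcp_rot: [2.23, 2.21, 0.002]
contact_force: [-0.7, -0.6, 0.6]
finger_gap: 0.702
```

```bash
python3 - <<'E'
from h import *
V=locate({"c1":OB["c1"],"c2":OB["c2"],"nA":OB["nA"],"c3":OB["c3"],"T1h":((.631,.249),.028,.151),"T2h":((.511,.322),.028,.151),"S1":((.554,.129),.022,.097),"S2":((.439,.21),.022,.097)})
o=status.get_obs();print(o["eef_pos"],o["tcp_rot"],o["finger_gap"],o["contact_force"])
E
```

```text
c1 top [ 669.4 -130.7  669.7 -131.1   12.    67.    27.9]
c1 scene [ 672.3 -136.7  672.1 -136.3   12.6   88.    27.5]
c2 top [519.   22.6 518.9  22.6  12.   60.   28. ]
c2 scene [521.1  17.5 519.3  17.4  14.6  70.   26.7]
nA top None
nA scene [441.4 -76.4 441.5 -76.7  22.6 184.   29.5]
c3 top None
c3 scene [ 521.3 -116.4  521.1 -116.6   12.6   78.    27.1]
T1h top [631.3 250.3 631.5 250.6  28.3 387.  150.2]
T1h scene [634.8 245.9 633.4 246.8  28.9 282.  148.9]
T2h top [510.3 322.7 510.2 323.2  28.2 401.  150.8]
T2h scene [514.4 315.1 512.5 313.5  30.1 250.  148.4]
S1 top [554.3 129.1 554.5 129.5  22.1 214.   96.5]
S1 scene [556.8 124.7 555.8 123.9  24.1 191.   95.4]
S2 top [439.2 210.1 439.3 210.2  22.  224.   96.3]
S2 scene [443.  205.9 443.2 205.9  24.1 167.   95.1]
[ 0.43821651 -0.06540389  0.23121907] [2.22791454e+00 2.21395403e+00 1.44159649e-03] 0.7017634282798632 [-0.38190547  0.18525469 -0.49663149]
```

Emit:
{"api": "arm_command", "payload": {
  "deltas": [
    [-0.5, -2, -60, 0, 0, 0, 0.3],
    [-0.5, -2, -120, 0, 0, 0, 0.3],
    [-0.5, -2, -175, 0, 0, 0, 0.3],
    [-0.5, -2, -210, 0, 0, 0, 0.3],
    [-0.5, -2, -226, 0, 0, 0, 0.3]
  ],
  "newtons": 20
}}

```text
t: 16.68
eef_pos: [0.436, -0.0661, 0.0022]
tcp_rot: [-2.224, -2.213, 0.002]
contact_force: [0.9, -0.4, -0.7]
finger_gap: 0.699
```

Emit:
{"api": "arm_command", "payload": {
  "deltas": [
    [0, 0, 0, 0, 0, 0, 0.3],
    [0, 0, 0, 0, 0, 0, 0.7],
    [0, 0, 0, 0, 0, 0, 0.7],
    [0, 0, 0, 0, 0, 0, 0.7]
  ]
}}

```text
t: 17.18
eef_pos: [0.438, -0.0686, 0.0056]
tcp_rot: [2.228, 2.212, 0.002]
contact_force: [0.4, 0.0, 2.6]
finger_gap: 0.463
```

Emit:
{"api": "arm_command", "payload": {
  "deltas": [
    [0, 0, 60, 0, 0, 0, 0.7],
    [0, 0, 120, 0, 0, 0, 0.7],
    [0, 0, 180, 0, 0, 0, 0.7],
    [0, 40, 195, 0, 0, 0, 0.7],
    [0, 95, 195, 0, 0, 0, 0.7]
  ]
}}

```text
t: 17.8
eef_pos: [0.4384, 0.0267, 0.2023]
tcp_rot: [2.23, 2.206, 0.005]
contact_force: [0.7, -0.0, -1.0]
finger_gap: 0.463
```

Emit:
{"api": "arm_command", "payload": {
  "deltas": [
    [0, 60, 0, 0, 0, 0, 0.7],
    [1, 120, 0, 0, 0, 0, 0.7],
    [2, 180, 0, 0, 0, 0, 0.7],
    [2, 187, 0, 0, 0, 0, 0.7],
    [2, 187, 0, 0, 0, 0, 0.7]
  ]
}}

```text
t: 18.42
eef_pos: [0.4388, 0.2136, 0.1996]
tcp_rot: [2.228, 2.214, -0.001]
contact_force: [-1.0, 0.0, -0.8]
finger_gap: 0.465
```

```bash
python3 - <<'E'
from h import *
for i in range(2):
  o=status.get_obs();print(o["eef_pos"],o["tcp_rot"],o["finger_gap"],o["contact_force"]);V=world("scene")
save(cv2.resize(V[0][60:320,180:460],(700,650),interpolation=cv2.INTER_CUBIC)[:600],"s4.png")
E
```

```text
[0.43876133 0.21364401 0.19956032] [ 2.22838500e+00  2.21405358e+00 -8.05900197e-04] 0.46473478642257526 [-0.95382409  0.01300548 -0.80050599]
[0.43893978 0.21289985 0.19954169] [ 2.23004902e+00  2.21234053e+00 -8.57062415e-04] 0.4652141826912937 [-0.06474152 -0.51075779 -0.58839173]
```

View pics/s4.png

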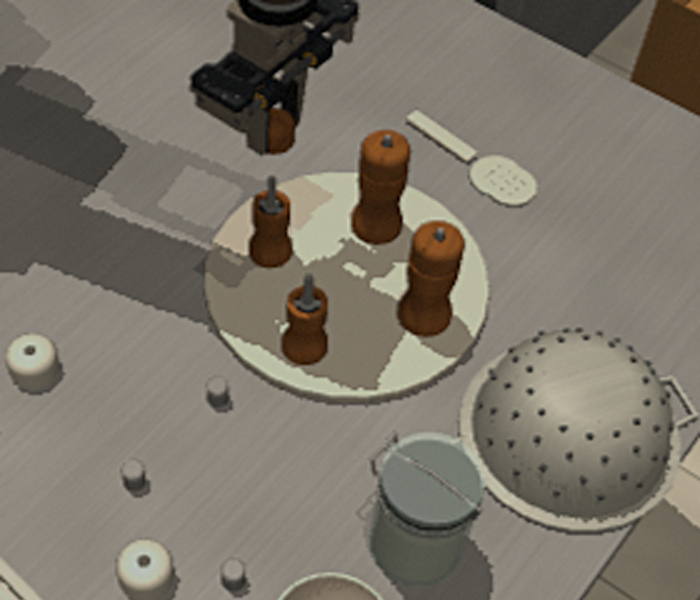

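Narrow head held over S2 (spindle tip at (270,182)); both wide heads sit flush. Lowering.

Emit:
{"api": "arm_command", "payload": {
  "deltas": [
    [0, -0.5, -30, 0, 0, 0, 0.7],
    [0, -0.5, -46, 0, 0, 0, 0.7],
    [0, -0.5, -56, 0, 0, 0, 0.7],
    [0, -0.5, -64, 0, 0, 0, 0.7],
    [0, -0.5, -70, 0, 0, 0, 0.7]
  ]
}}

```text
t: 19.15
eef_pos: [0.4393, 0.2131, 0.1296]
tcp_rot: [2.23, 2.212, 0.001]
contact_force: [-0.4, -1.0, -0.1]
finger_gap: 0.469
```

Emit:
{"api": "arm_command", "payload": {
  "deltas": [
    [0, 0, -10, 0, 0, 0, 0.7],
    [0, 0, -18, 0, 0, 0, 0.7],
    [0, 0, -23, 0, 0, 0, 0.7],
    [0, 0, -26, 0, 0, 0, 0.7],
    [0, 0, -26, 0, 0, 0, 0.7]
  ]
}}

```text
t: 19.77
eef_pos: [0.4395, 0.2131, 0.104]
tcp_rot: [2.229, 2.212, 0.001]
contact_force: [0.8, -2.2, 1.6]
finger_gap: 0.466
```

Emit:
{"api": "arm_command", "payload": {
  "deltas": [
    [0, 0, -1.5, 0, 0, 0, 0.7],
    [0, 0, -1.5, 0, 0, 0, 0.4],
    [0, 0, -1.5, 0, 0, 0, 0.3],
    [0, 0, -1.5, 0, 0, 0, 0.3],
    [0, 0, 20, 0, 0, 0, 0.3]
  ]
}}

```text
t: 20.4
eef_pos: [0.4371, 0.213, 0.1219]
tcp_rot: [-2.228, -2.211, 0.006]
contact_force: [-0.1, 0.6, 0.5]
finger_gap: 0.699
```

Emit:
{"api": "arm_command", "payload": {
  "deltas": [
    [0, 0, 60, 0, 0, 0, 0.4],
    [0, 0, 95, 0, 0, 0, 0.5],
    [22, -52, 95, 0, 0, 0, 0.5],
    [44, -104, 95, 0, 0, 0, 0.5],
    [66, -156, 95, 0, 0, 0, 0.5]
  ]
}}

```text
t: 21.02
eef_pos: [0.5053, 0.0559, 0.2186]
tcp_rot: [-2.229, -2.214, -0.001]
contact_force: [0.7, -0.5, -0.9]
finger_gap: 0.501
```

Emit:
{"api": "arm_command", "payload": {
  "deltas": [
    [14, -32, 0, 0, 0, 0, 0.5],
    [14, -32, 0, 0, 0, 0, 0.5],
    [14, -32, -60, 0, 0, 0, 0.5],
    [14, -32, -120, 0, 0, 0, 0.5],
    [14, -32, -120, 0, 0, 0, 0.5]
  ]
}}

```text
t: 21.65
eef_pos: [0.5141, 0.0272, 0.094]
tcp_rot: [-2.222, -2.207, 0.01]
contact_force: [-0.6, 0.0, 0.2]
finger_gap: 0.497
```

```bash
python3 - <<'E'
from h import *
V=locate({"c1":OB["c1"],"c2":OB["c2"],"c3":OB["c3"],"S1":((.554,.129),.022,.097),"S2h":((.439,.21),.022,.129)})
for i in range(2):
  o=status.get_obs();print(o["eef_pos"],o["tcp_rot"],o["finger_gap"],o["contact_force"]);optics.camera("top")
E
```

```text
c1 top [ 669.5 -130.9  669.8 -131.4   12.    65.    27.2]
c1 scene [ 672.8 -136.7  672.1 -136.3   13.4   88.    27.2]
c2 top None
c2 scene [521.7  17.6 521.3  18.   12.4  69.   26.7]
c3 top [ 518.1 -110.8  518.3 -111.1   12.1   64.    27.2]
c3 scene [ 521.5 -116.3  521.1 -115.7   13.1   81.    26.3]
S1 top [557.6 134.2 554.6 129.7  21.7 121.   97. ]
S1 scene [556.9 124.8 557.7 125.3  23.4 188.   94.9]
S2h top [439.6 211.1 439.6 211.5  21.6 234.  128.3]
S2h scene [446.3 207.9 444.1 208.3  20.2 107.  127.2]
[0.51943963 0.02594159 0.10003748] [2.22837059e+00 2.21368715e+00 1.15360476e-03] 0.49928400213169255 [0.17722952 0.35078022 0.97496757]
[0.52073623 0.02553239 0.1013807 ] [2.22664492 2.21161613 0.00393532] 0.5007060474557611 [0.63389822 0.6581231  0.0252463 ]
```

Emit:
{"api": "arm_command", "payload": {
  "deltas": [
    [-1.5, 0, -40, 0, 0, 0, 0.5],
    [-1.5, 0, -70, 0, 0, 0, 0.5],
    [-1.5, 0, -88, 0, 0, 0, 0.5],
    [-1.5, 0, -95, 0, 0, 0, 0.5],
    [-1.5, 0, -95, 0, 0, 0, 0.5]
  ],
  "newtons": 15
}}

```text
t: 22.48
eef_pos: [0.5217, 0.0245, 0.0085]
tcp_rot: [2.225, 2.21, 0.007]
contact_force: [-7.6, -3.0, 19.0]
finger_gap: 0.5
```

Emit:
{"api": "arm_command", "payload": {
  "deltas": [
    [0, 0, 0, 0, 0, 0, 0.8],
    [0, 0, 0, 0, 0, 0, 0.9],
    [0, 0, 0, 0, 0, 0, 0.9],
    [0, 0, 0, 0, 0, 0, 0.9],
    [0, 0, 0, 0, 0, 0, 0.9]
  ]
}}

```text
t: 23.1
eef_pos: [0.5214, 0.0246, 0.0084]
tcp_rot: [2.225, 2.21, 0.007]
contact_force: [-7.7, -3.5, 18.4]
finger_gap: 0.256
```

Emit:
{"api": "arm_command", "payload": {
  "deltas": [
    [0, 0, 60, 0, 0, 0, 0.9],
    [0, 0, 120, 0, 0, 0, 0.9],
    [0, 0, 180, 0, 0, 0, 0.9],
    [-22, 52, 195, 0, 0, 0, 0.9],
    [-44, 104, 195, 0, 0, 0, 0.9]
  ]
}}

```text
t: 23.72
eef_pos: [0.4754, 0.1302, 0.203]
tcp_rot: [2.228, 2.207, 0.01]
contact_force: [-0.4, 1.2, -0.1]
finger_gap: 0.252
```

Emit:
{"api": "arm_command", "payload": {
  "deltas": [
    [-22, 52, 0, 0, 0, 0, 0.9],
    [-34.5, 84, 0, 0, 0, 0, 0.9],
    [-34.5, 84, 0, 0, 0, 0, 0.9],
    [-34.5, 84, 0, 0, 0, 0, 0.9]
  ]
}}

```text
t: 24.22
eef_pos: [0.4398, 0.2129, 0.1997]
tcp_rot: [2.229, 2.212, 0.002]
contact_force: [-1.0, -0.0, 0.2]
finger_gap: 0.262
```

```bash
python3 - <<'E'
from h import *
V=locate({"S2h":((.439,.21),.022,.129)})
for i in range(2):
  o=status.get_obs();print(o["eef_pos"],o["tcp_rot"],o["finger_gap"],o["contact_force"]);V=world("scene")
save(cv2.resize(V[0][60:200,230:390],(640,560),interpolation=cv2.INTER_CUBIC),"s5.png")
E
```

```text
S2h top [438.3 194.  438.1 195.9  13.5  21.  124.5]
S2h scene [443.4 205.7 443.  205.6  22.3 156.  126.3]
[0.43974238 0.21233917 0.19915549] [2.23086471e+00 2.21084736e+00 1.05535407e-03] 0.2620731516344895 [ 0.12851152 -0.79903474 -0.77158182]
[0.43963147 0.2123052  0.1989502 ] [2.23129143e+00 2.21086398e+00 5.73394752e-04] 0.2584544753134491 [-0.32759776  0.44884108 -0.69954521]
```

View pics/s5.png

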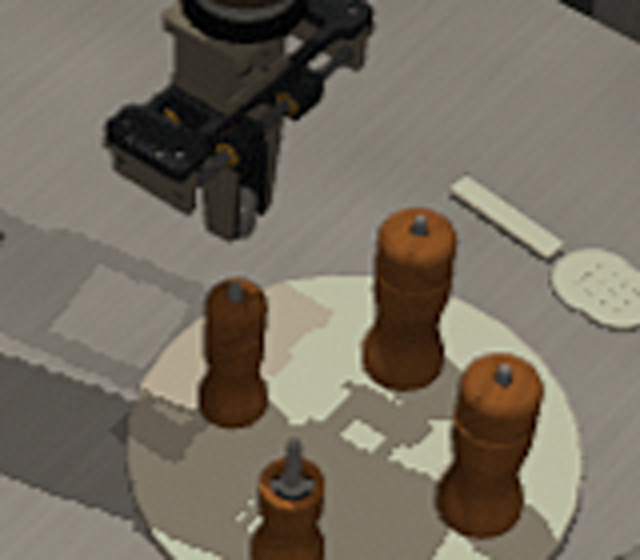

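Cap held at (240,215), above S2's spindle tip at (236,290). Lowering.

Emit:
{"api": "arm_command", "payload": {
  "deltas": [
    [0, 0, -30, 0, 0, 0, 0.9],
    [0, 0, -44, 0, 0, 0, 0.9],
    [0, 0, -50, 0, 0, 0, 0.9],
    [0, 0, -54, 0, 0, 0, 0.9],
    [0, 0, -54, 0, 0, 0, 0.9]
  ]
}}

```text
t: 25.05
eef_pos: [0.4416, 0.2136, 0.1482]
tcp_rot: [2.228, 2.21, 0.008]
contact_force: [-2.1, 0.4, 12.3]
finger_gap: 0.256
```

Emit:
{"api": "arm_command", "payload": {
  "deltas": [
    [0, 0, -3, 0, 0, 0, 0.9],
    [0, 0, -5, 0, 0, 0, 0.9],
    [0, 0, -5, 0, 0, 0, 0.9]
  ]
}}

```text
t: 25.42
eef_pos: [0.4392, 0.213, 0.1398]
tcp_rot: [2.23, 2.213, 0.0]
contact_force: [-0.4, 0.1, -0.6]
finger_gap: 0.26
```

Emit:
{"api": "arm_command", "payload": {
  "deltas": [
    [0, 0, -1.5, 0, 0, 0, 0.9],
    [0, 0, -1.5, 0, 0, 0, 0.9],
    [0, 0, -1.5, 0, 0, 0, 0.8],
    [0, 0, -1.5, 0, 0, 0, 0.65],
    [0, 0, -1.5, 0, 0, 0, 0.55]
  ]
}}

```text
t: 26.05
eef_pos: [0.4388, 0.2133, 0.138]
tcp_rot: [-2.23, -2.213, 0.0]
contact_force: [-0.2, 0.3, 0.2]
finger_gap: 0.434
```

Emit:
{"api": "arm_command", "payload": {
  "deltas": [
    [0, 0, 25, 0, 0, 0, 0.5],
    [0, 0, 80, 0, 0, 0, 0.5],
    [0, -45, 90, 0, 0, 0, 0.5],
    [12, -105, 90, 0, 0, 0, 0.5],
    [27, -164, 90, 0, 0, 0, 0.5]
  ]
}}

```text
t: 26.68
eef_pos: [0.4662, 0.0479, 0.2286]
tcp_rot: [2.228, 2.214, 0.002]
contact_force: [0.4, -0.2, -0.3]
finger_gap: 0.502
```

Emit:
{"api": "arm_command", "payload": {
  "deltas": [
    [15, -60, 0, 0, 0, 0, 0.5],
    [30, -120, 0, 0, 0, 0, 0.5],
    [50, -157, -40, 0, 0, 0, 0.5],
    [50, -157, -90, 0, 0, 0, 0.5],
    [50, -157, -120, 0, 0, 0, 0.5]
  ]
}}

```text
t: 27.3
eef_pos: [0.5147, -0.1078, 0.1053]
tcp_rot: [-2.229, -2.209, 0.002]
contact_force: [0.4, -1.2, -0.3]
finger_gap: 0.497
```

```bash
python3 - <<'E'
from h import *
V=locate({"c1":OB["c1"],"c3":OB["c3"],"S2h":((.439,.21),.022,.129),"S2cap":((.439,.21),.012,.157)})
save(cv2.resize(V["scene"][0][60:200,230:390],(640,560),interpolation=cv2.INTER_CUBIC),"s6.png")
for i in range(2):
  o=status.get_obs();print(o["eef_pos"],o["tcp_rot"],o["finger_gap"],o["contact_force"]);optics.camera("top")
E
```

```text
c1 top [ 669.6 -130.8  669.7 -131.    12.1   63.    28.4]
c1 scene [ 672.2 -136.5  672.3 -135.7   12.7   86.    27.2]
c3 top None
c3 scene [ 521.1 -115.9  520.6 -116.5   13.4   78.    26.8]
S2h top [440.3 211.6 440.1 212.   21.8 157.  126.5]
S2h scene [444.6 204.7 443.6 206.6  21.1 121.  125.4]
S2cap top [439.7 211.5 439.3 211.9  12.   88.  157.5]
S2cap scene [442.7 206.3 444.3 206.7  14.1  67.  154.6]
[ 0.51300341 -0.10655253  0.10415957] [-2.22484647 -2.20697871  0.00420834] 0.5000740858621842 [ 0.00885391  0.34538648 -0.71113341]
[ 0.51473773 -0.10720603  0.10675873] [-2.22738933e+00 -2.21035115e+00  1.88328375e-03] 0.5011228171358854 [0.85159509 0.13918074 0.16273659]
```

View pics/s6.png

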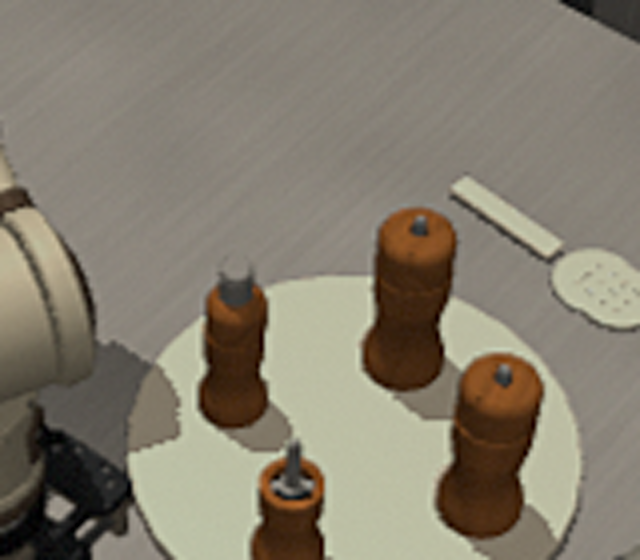

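Emit:
{"api": "arm_command", "payload": {
  "deltas": [
    [1, 0, -50, 0, 0, 0, 0.5],
    [1, 0, -80, 0, 0, 0, 0.5],
    [1, 0, -95, 0, 0, 0, 0.5],
    [1, 0, -100.5, 0, 0, 0, 0.5],
    [1, 0, -100.5, 0, 0, 0, 0.5]
  ],
  "newtons": 15
}}

```text
t: 28.12
eef_pos: [0.518, -0.1082, 0.0088]
tcp_rot: [2.228, 2.212, 0.001]
contact_force: [-0.0, 0.7, 0.4]
finger_gap: 0.501
```

Emit:
{"api": "arm_command", "payload": {
  "deltas": [
    [0, 0, 0, 0, 0, 0, 0.8],
    [0, 0, 0, 0, 0, 0, 0.9],
    [0, 0, 0, 0, 0, 0, 0.9],
    [0, 0, 0, 0, 0, 0, 0.9],
    [0, 0, 0, 0, 0, 0, 0.9]
  ]
}}

```text
t: 28.75
eef_pos: [0.5177, -0.1083, 0.0084]
tcp_rot: [2.229, 2.212, 0.0]
contact_force: [-0.8, -0.7, 5.2]
finger_gap: 0.25
```

Emit:
{"api": "arm_command", "payload": {
  "deltas": [
    [0, 0, 60, 0, 0, 0, 0.9],
    [0, 0, 120, 0, 0, 0, 0.9],
    [0, 0, 180, 0, 0, 0, 0.9],
    [0, 45, 212, 0, 0, 0, 0.9],
    [0, 105, 212, 0, 0, 0, 0.9]
  ]
}}

```text
t: 29.38
eef_pos: [0.5187, -0.0027, 0.2229]
tcp_rot: [2.229, 2.206, 0.006]
contact_force: [0.3, 0.3, -0.6]
finger_gap: 0.258
```

Emit:
{"api": "arm_command", "payload": {
  "deltas": [
    [0, 60, 0, 0, 0, 0, 0.9],
    [-2, 120, 0, 0, 0, 0, 0.9],
    [-4, 180, 0, 0, 0, 0, 0.9],
    [-6, 240, 0, 0, 0, 0, 0.9],
    [-7, 300, 0, 0, 0, 0, 0.9]
  ]
}}

```text
t: 30.0
eef_pos: [0.509, 0.2992, 0.2189]
tcp_rot: [-2.229, -2.213, 0.002]
contact_force: [1.2, -1.1, -0.4]
finger_gap: 0.253
```

Emit:
{"api": "arm_command", "payload": {
  "deltas": [
    [0, 30, 0, 0, 0, 0, 0.9],
    [0, 30, 0, 0, 0, 0, 0.9],
    [0, 30, 0, 0, 0, 0, 0.9]
  ]
}}

```text
t: 30.38
eef_pos: [0.5097, 0.3264, 0.2189]
tcp_rot: [-2.23, -2.213, 0.002]
contact_force: [0.4, -0.8, -0.6]
finger_gap: 0.257
```

```bash
python3 - <<'E'
from h import *
V=locate({"T2h":((.511,.322),.028,.151),"c1":OB["c1"]})
for i in range(2):
  o=status.get_obs();print(o["eef_pos"],o["tcp_rot"],o["finger_gap"],o["contact_force"]);optics.camera("top")
E
```

```text
T2h top [508.1 324.1 510.4 323.2  27.4  66.  149.7]
T2h scene [513.9 316.  513.  316.   28.6 246.  148.6]
c1 top [ 669.6 -130.9  669.8 -131.1   12.1   65.    26.8]
c1 scene [ 672.7 -136.7  673.4 -136.2   12.8   87.    27.6]
[0.51008634 0.32596493 0.21938675] [-2.23149394e+00 -2.21126176e+00  1.06307691e-03] 0.25708289018723507 [-0.55252878  0.29092079 -0.68361412]
[0.51015024 0.32599076 0.21951785] [ 2.23162457e+00  2.21120358e+00 -6.63221589e-04] 0.25288950165746976 [-0.3456894  -0.12163878  0.26411289]
```

Emit:
{"api": "arm_command", "payload": {
  "deltas": [
    [0.5, -1.5, -30, 0, 0, 0, 0.9],
    [0.5, -1.5, -42, 0, 0, 0, 0.9],
    [0.5, -1.5, -47, 0, 0, 0, 0.9],
    [0.5, -1.5, -51, 0, 0, 0, 0.9],
    [0.5, -1.5, -54, 0, 0, 0, 0.9]
  ]
}}

```text
t: 31.2
eef_pos: [0.5116, 0.3258, 0.1673]
tcp_rot: [2.229, 2.212, 0.004]
contact_force: [0.1, -0.2, 0.1]
finger_gap: 0.253
```

Emit:
{"api": "arm_command", "payload": {
  "deltas": [
    [0, 0, -3, 0, 0, 0, 0.9],
    [0, 0, -5, 0, 0, 0, 0.9],
    [0, 0, -5, 0, 0, 0, 0.9]
  ]
}}

```text
t: 31.58
eef_pos: [0.5103, 0.3257, 0.1603]
tcp_rot: [-2.23, -2.213, 0.001]
contact_force: [-0.2, -0.7, -0.4]
finger_gap: 0.252
```

Emit:
{"api": "arm_command", "payload": {
  "deltas": [
    [0, 0, -1, 0, 0, 0, 0.9],
    [0, 0, -1, 0, 0, 0, 0.9],
    [0, 0, -1, 0, 0, 0, 0.8],
    [0, 0, -1, 0, 0, 0, 0.65],
    [0, 0, -1, 0, 0, 0, 0.55]
  ]
}}

```text
t: 32.2
eef_pos: [0.51, 0.3259, 0.159]
tcp_rot: [-2.229, -2.212, 0.001]
contact_force: [-0.5, -0.4, -0.2]
finger_gap: 0.434
```

Emit:
{"api": "arm_command", "payload": {
  "deltas": [
    [0, 0, 25, 0, 0, 0, 0.5],
    [0, 0, 75, 0, 0, 0, 0.5],
    [20, -57, 80, 0, 0, 0, 0.5],
    [40, -114, 80, 0, 0, 0, 0.5],
    [60, -171, 80, 0, 0, 0, 0.5]
  ]
}}

```text
t: 32.83
eef_pos: [0.5707, 0.1535, 0.2395]
tcp_rot: [-2.229, -2.214, -0.001]
contact_force: [0.2, -1.1, 0.1]
finger_gap: 0.5
```

Emit:
{"api": "arm_command", "payload": {
  "deltas": [
    [20, -57, 0, 0, 0, 0, 0.5],
    [40, -114, 0, 0, 0, 0, 0.5],
    [60, -171, 0, 0, 0, 0, 0.5],
    [80, -228, 0, 0, 0, 0, 0.5],
    [99, -283, 0, 0, 0, 0, 0.5]
  ]
}}

```text
t: 33.45
eef_pos: [0.6698, -0.1299, 0.2391]
tcp_rot: [-2.229, -2.212, -0.001]
contact_force: [0.8, 0.4, -0.2]
finger_gap: 0.499
```

Emit:
{"api": "arm_command", "payload": {
  "deltas": [
    [0, 0, -60, 0, 0, 0, 0.5],
    [0, 0, -110, 0, 0, 0, 0.5],
    [0, 0, -140, 0, 0, 0, 0.5],
    [0, 0, -140, 0, 0, 0, 0.5]
  ]
}}

```text
t: 33.95
eef_pos: [0.667, -0.1272, 0.0958]
tcp_rot: [-2.225, -2.208, 0.004]
contact_force: [0.1, -0.6, 0.0]
finger_gap: 0.5
```

```bash
python3 - <<'E'
from h import *
V=locate({"c1":OB["c1"],"T2cap":((.511,.322),.012,.179),"T1h":((.631,.249),.028,.151),"S1":((.554,.129),.022,.097)})
for i in range(2):
  o=status.get_obs();print(o["eef_pos"],o["tcp_rot"],o["finger_gap"],o["contact_force"]);optics.camera("top")
E
```

```text
c1 top None
c1 scene [ 672.2 -136.3  671.4 -135.5   13.3   87.    27.4]
T2cap top [511.5 323.6 512.  323.8  12.1  93.  179.5]
T2cap scene [514.3 319.5 513.6 318.9  13.4  65.  176.5]
T1h top [630.4 249.9 630.6 250.3  27.9 385.  150.6]
T1h scene [635.  244.  634.3 244.3  29.  287.  148.9]
S1 top [554.3 129.1 554.3 129.4  21.9 215.   96.6]
S1 scene [568.  141.  568.1 140.   11.6  13.   95.1]
[ 0.67010329 -0.12830132  0.10069281] [2.22893424e+00 2.21240817e+00 1.17784737e-03] 0.5002068055103204 [0.38650814 0.59251156 0.00394429]
[ 0.67077519 -0.12859819  0.10178064] [2.22757201 2.21110596 0.00237041] 0.4993836750712325 [ 0.0034556   0.08547953 -0.16173842]
```

Emit:
{"api": "arm_command", "payload": {
  "deltas": [
    [-1, 0, -45, 0, 0, 0, 0.5],
    [-1, 0, -75, 0, 0, 0, 0.5],
    [-1, 0, -87, 0, 0, 0, 0.5],
    [-1, 0, -91.5, 0, 0, 0, 0.5],
    [-1, 0, -91.5, 0, 0, 0, 0.5]
  ]
}}

```text
t: 34.78
eef_pos: [0.6696, -0.1287, 0.0097]
tcp_rot: [2.228, 2.211, 0.002]
contact_force: [0.6, 0.5, -0.4]
finger_gap: 0.499
```

Emit:
{"api": "arm_command", "payload": {
  "deltas": [
    [0, 0, 0, 0, 0, 0, 0.8],
    [0, 0, 0, 0, 0, 0, 0.9],
    [0, 0, 0, 0, 0, 0, 0.9],
    [0, 0, 0, 0, 0, 0, 0.9],
    [0, 0, 0, 0, 0, 0, 0.9]
  ]
}}

```text
t: 35.4
eef_pos: [0.6692, -0.1287, 0.0091]
tcp_rot: [2.229, 2.212, 0.001]
contact_force: [-0.6, -1.7, 5.5]
finger_gap: 0.257
```

Emit:
{"api": "arm_command", "payload": {
  "deltas": [
    [0, 0, 60, 0, 0, 0, 0.9],
    [0, 0, 120, 0, 0, 0, 0.9],
    [0, 0, 180, 0, 0, 0, 0.9],
    [-5, 45, 212, 0, 0, 0, 0.9],
    [-10, 105, 212, 0, 0, 0, 0.9]
  ]
}}

```text
t: 36.02
eef_pos: [0.66, -0.0234, 0.2237]
tcp_rot: [2.229, 2.207, 0.006]
contact_force: [-0.1, 0.0, -1.3]
finger_gap: 0.258
```

Emit:
{"api": "arm_command", "payload": {
  "deltas": [
    [-6, 60, 0, 0, 0, 0, 0.9],
    [-12, 120, 0, 0, 0, 0, 0.9],
    [-18, 180, 0, 0, 0, 0, 0.9],
    [-24, 240, 0, 0, 0, 0, 0.9],
    [-28, 275, 0, 0, 0, 0, 0.9]
  ]
}}

```text
t: 36.65
eef_pos: [0.6289, 0.2549, 0.2189]
tcp_rot: [-2.226, -2.214, 0.002]
contact_force: [0.3, -0.1, 0.2]
finger_gap: 0.257
```

Emit:
{"api": "arm_command", "payload": {
  "deltas": [
    [0, 0, 0, 0, 0, 0, 0.9],
    [0, 0, 0, 0, 0, 0, 0.9]
  ]
}}

```text
t: 36.9
eef_pos: [0.6302, 0.251, 0.2193]
tcp_rot: [-2.23, -2.212, 0.002]
contact_force: [-0.4, -0.9, -1.1]
finger_gap: 0.255
```

```bash
python3 - <<'E'
from h import *
for i in range(2):
  o=status.get_obs();print(o["eef_pos"],o["tcp_rot"],o["finger_gap"],o["contact_force"]);optics.camera("top")
E
```

```text
[0.63022156 0.25096382 0.21932531] [-2.22978968 -2.21242489  0.00225214] 0.2547766694671169 [-0.40095565 -0.86849154 -1.1443375 ]
[0.63048135 0.25047281 0.21952789] [-2.23092392e+00 -2.21145132e+00  1.73961902e-03] 0.25777370080945533 [-0.45456406  0.12592659 -0.99258836]
```

Emit:
{"api": "arm_command", "payload": {
  "deltas": [
    [0.5, 1.5, -30, 0, 0, 0, 0.9],
    [0.5, 1.5, -42, 0, 0, 0, 0.9],
    [0.5, 1.5, -47, 0, 0, 0, 0.9],
    [0.5, 1.5, -51, 0, 0, 0, 0.9],
    [0.5, 1.5, -54, 0, 0, 0, 0.9]
  ]
}}

```text
t: 37.62
eef_pos: [0.6325, 0.2531, 0.1691]
tcp_rot: [2.228, 2.211, 0.005]
contact_force: [-0.5, -2.1, 5.4]
finger_gap: 0.258
```

Emit:
{"api": "arm_command", "payload": {
  "deltas": [
    [0, 0, -3, 0, 0, 0, 0.9],
    [0, 0, -5, 0, 0, 0, 0.9],
    [0, 0, -5, 0, 0, 0, 0.9]
  ]
}}

```text
t: 38.0
eef_pos: [0.631, 0.2531, 0.161]
tcp_rot: [2.23, 2.213, -0.0]
contact_force: [0.2, -1.3, 1.1]
finger_gap: 0.262
```

Emit:
{"api": "arm_command", "payload": {
  "deltas": [
    [0, 0, -1, 0, 0, 0, 0.9],
    [0, 0, -1, 0, 0, 0, 0.9],
    [0, 0, -1, 0, 0, 0, 0.8],
    [0, 0, -1, 0, 0, 0, 0.65],
    [0, 0, -1, 0, 0, 0, 0.55]
  ]
}}

```text
t: 38.62
eef_pos: [0.6303, 0.2535, 0.1591]
tcp_rot: [-2.229, -2.212, 0.001]
contact_force: [-0.3, 0.2, 0.1]
finger_gap: 0.433
```

Emit:
{"api": "arm_command", "payload": {
  "deltas": [
    [0, 0, 25, 0, 0, 0, 0.5],
    [0, 0, 75, 0, 0, 0, 0.5],
    [-32, -50, 80, 0, 0, 0, 0.5],
    [-64, -100, 80, 0, 0, 0, 0.5],
    [-77, -122, 80, 0, 0, 0, 0.5]
  ]
}}

```text
t: 39.25
eef_pos: [0.5521, 0.1298, 0.2394]
tcp_rot: [-2.23, -2.211, 0.001]
contact_force: [-0.6, -0.6, -0.1]
finger_gap: 0.501
```

Emit:
{"api": "arm_command", "payload": {
  "deltas": [
    [0, 0, -40, 0, 0, 0, 0.5],
    [0, 0, -70, 0, 0, 0, 0.5],
    [0, 0, -70, 0, 0, 0, 0.5],
    [0, 0, -70, 0, 0, 0, 0.5]
  ]
}}

```text
t: 39.75
eef_pos: [0.5546, 0.1315, 0.1712]
tcp_rot: [2.229, 2.213, 0.002]
contact_force: [0.5, 0.3, 0.5]
finger_gap: 0.502
```

```bash
python3 - <<'E'
from h import *
V=locate({"T1cap":((.631,.249),.012,.179),"T2cap":((.511,.322),.012,.179),"S2cap":((.439,.21),.012,.157),"S1":((.554,.129),.022,.097)})
im,d,W=V["top"]; z=W[...,2]
m=((W[...,1]<-.24)&(W[...,1]>-.5)&(W[...,0]<.68)&(W[...,0]>.36)&(z>.012)&(z<.03)).astype(np.uint8)
k,l,s,c=cv2.connectedComponentsWithStats(m); i=1+s[1:,4].argmax()
print("tray",cv2.minAreaRect((W[l==i][:,:2]*1000).astype(np.float32)))
for i in range(2):
  o=status.get_obs();print(o["eef_pos"],o["tcp_rot"],o["finger_gap"],o["contact_force"]);optics.camera("top")
save(cv2.resize(V["scene"][0][60:220,210:410],(700,560),interpolation=cv2.INTER_CUBIC),"s7.png")
E
```

```text
T1cap top None
T1cap scene [634.9 246.2 635.3 246.2  12.3  76.  176.8]
T2cap top [511.4 323.7 511.3 323.9  12.2  94.  179.6]
T2cap scene None
S2cap top [441.5 211.4 440.3 211.6  11.9  70.  157.5]
S2cap scene [438.9 204.1 440.1 205.   10.6  35.  156.3]
S1 top [538.2 131.8 537.2 132.   11.6  35.   96.5]
S1 scene [556.6 125.2 558.6 126.5  24.9 197.   95.2]
tray ((525.693115234375, -358.7818603515625), (178.5321502685547, 280.27490234375), 84.71968841552734)
[0.55508933 0.13144092 0.17190578] [2.22819985 2.21189554 0.00351028] 0.5005622182641224 [ 0.42552326 -0.59018559  0.3475884 ]
[0.55502268 0.13145216 0.1717962 ] [2.22822267 2.21197348 0.00344398] 0.5006446306301193 [-0.18006695  0.24326993  0.57570536]
```

View pics/s7.png

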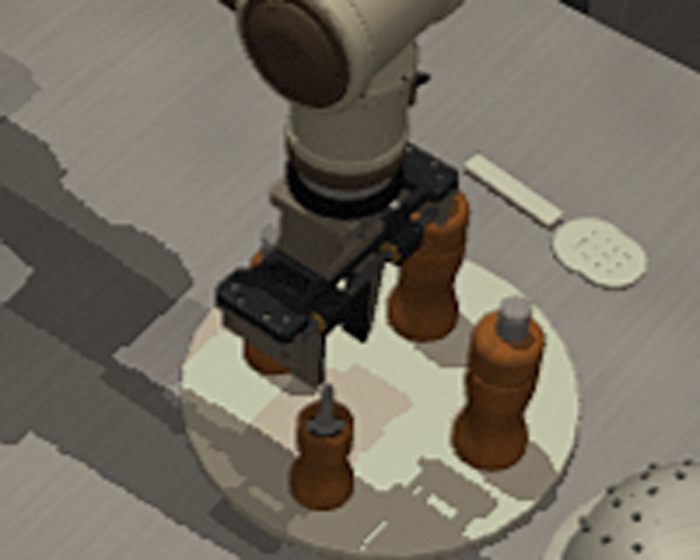

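Caps sit on T1 (515,315) and T2, and S1's spindle at (328,400) is below the open jaws. Next I grip that spindle and carry S1 to the tray.

Emit:
{"api": "arm_command", "payload": {
  "deltas": [
    [0, 0, -30, 0, 0, 0, 0.5],
    [0, 0, -52, 0, 0, 0, 0.5],
    [0, 0, -61.5, 0, 0, 0, 0.5],
    [0, 0, -61.5, 0, 0, 0, 0.5],
    [0, 0, -61.5, 0, 0, 0, 0.9]
  ],
  "newtons": 35
}}

```text
t: 40.58
eef_pos: [0.5549, 0.1313, 0.1099]
tcp_rot: [2.229, 2.212, 0.002]
contact_force: [-0.1, 0.4, 0.9]
finger_gap: 0.415
```

Emit:
{"api": "arm_command", "payload": {
  "deltas": [
    [0, 0, 0, 0, 0, 0, 1],
    [0, 0, 0, 0, 0, 0, 1],
    [0, 0, 0, 0, 0, 0, 1],
    [0, 0, 10, 0, 0, 0, 1],
    [0, 0, 20, 0, 0, 0, 1]
  ]
}}

```text
t: 41.2
eef_pos: [0.5537, 0.1313, 0.1289]
tcp_rot: [-2.229, -2.213, 0.001]
contact_force: [0.7, 0.2, -2.9]
finger_gap: 0.099
```

```bash
python3 - <<'E'
from h import *
V=world("scene")
o=status.get_obs();print(o["eef_pos"],o["tcp_rot"],o["finger_gap"],o["contact_force"])
save(cv2.resize(V[0][60:220,210:410],(700,560),interpolation=cv2.INTER_CUBIC),"s8.png")
E
```

```text
[0.55486084 0.13135328 0.13080636] [2.22864469 2.21203006 0.0028082 ] 0.09701949974520342 [ 1.21510129  0.32572937 -1.31200243]
```

View pics/s8.png

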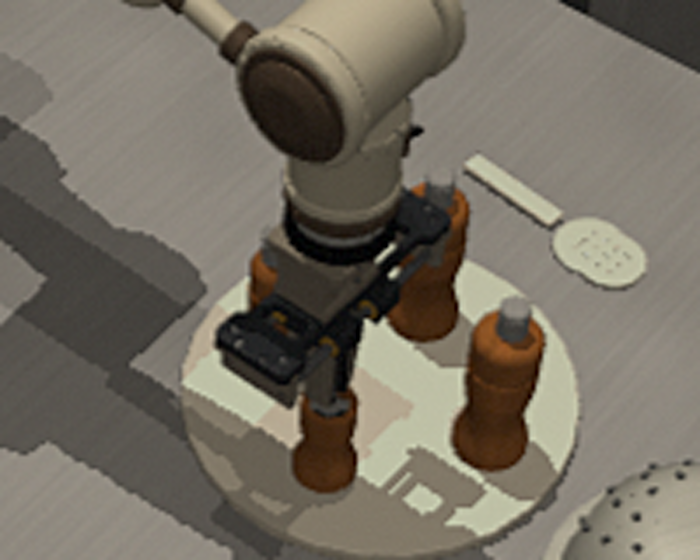

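S1 hangs upright from the jaws at (325,440), clear of the board. Carrying it to the tray.

Emit:
{"api": "arm_command", "payload": {
  "deltas": [
    [0, 0, 35, 0, 0, 0, 1],
    [0, -10, 60, 0, 0, 0, 1],
    [-2, -40, 70, 0, 0, 0, 1],
    [-5, -85, 70, 0, 0, 0, 1],
    [-8, -135, 70, 0, 0, 0, 1]
  ]
}}

```text
t: 41.88
eef_pos: [0.546, -0.0047, 0.1993]
tcp_rot: [2.228, 2.214, 0.001]
contact_force: [0.6, -0.4, -2.0]
finger_gap: 0.098
```

Emit:
{"api": "arm_command", "payload": {
  "deltas": [
    [-3, -50, 0, 0, 0, 0, 1],
    [-6, -100, 0, 0, 0, 0, 1],
    [-9, -150, 0, 0, 0, 0, 1],
    [-12, -200, 0, 0, 0, 0, 1],
    [-15, -250, 0, 0, 0, 0, 1]
  ]
}}

```text
t: 42.5
eef_pos: [0.5308, -0.2554, 0.199]
tcp_rot: [2.229, 2.213, 0.0]
contact_force: [0.2, 0.1, -3.2]
finger_gap: 0.096
```

Emit:
{"api": "arm_command", "payload": {
  "deltas": [
    [-3, -45, 0, 0, 0, 0, 1],
    [-6, -80, 0, 0, 0, 0, 1],
    [-7, -100, 0, 0, 0, 0, 1],
    [-7, -103, 0, 0, 0, 0, 1],
    [-7, -103, 0, 0, 0, 0, 1]
  ]
}}

```text
t: 43.12
eef_pos: [0.5242, -0.3557, 0.1985]
tcp_rot: [-2.228, -2.213, -0.001]
contact_force: [0.3, 0.2, -2.9]
finger_gap: 0.1
```

Emit:
{"api": "arm_command", "payload": {
  "deltas": [
    [0, 0, -40, 0, 0, 0, 1],
    [0, 0, -70, 0, 0, 0, 1],
    [0, 0, -85, 0, 0, 0, 1],
    [0, 0, -85, 0, 0, 0, 1],
    [0, 0, -85, 0, 0, 0, 1]
  ]
}}

```text
t: 43.75
eef_pos: [0.5249, -0.3573, 0.1154]
tcp_rot: [2.227, 2.212, 0.0]
contact_force: [0.2, 0.2, -2.7]
finger_gap: 0.096
```

```bash
python3 - <<'E'
from h import *
V=world("scene")
o=status.get_obs();print(o["eef_pos"],o["tcp_rot"],o["finger_gap"],o["contact_force"])
save(cv2.resize(V[0][220:420,60:300],(720,600),interpolation=cv2.INTER_CUBIC),"s9.png")
E
```

```text
[ 0.52497229 -0.35752811  0.11559901] [2.22719908e+00 2.21095672e+00 5.45951892e-05] 0.09930699559247229 [ 0.75210067  0.00499463 -1.74281697]
```

View pics/s9.png

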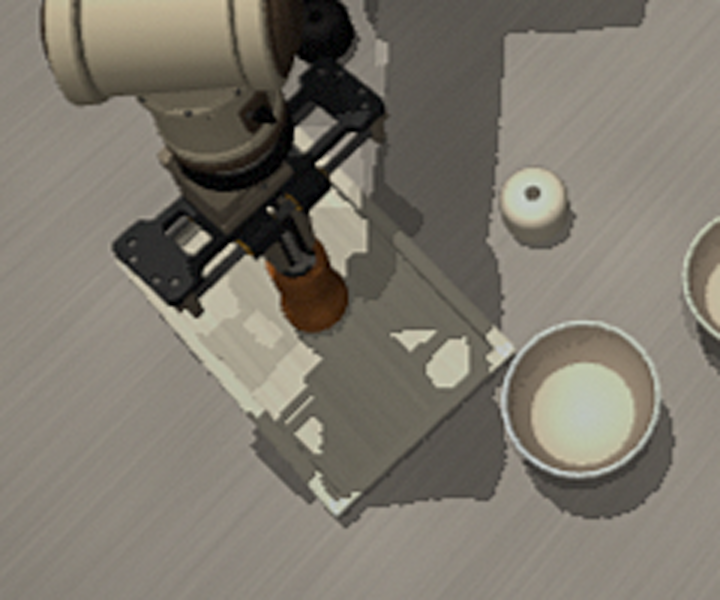

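Mill is over the tray floor, foot at (313,315), away from the walls. Setting it down.

Emit:
{"api": "arm_command", "payload": {
  "deltas": [
    [0, 0, -8, 0, 0, 0, 1],
    [0, 0, -13, 0, 0, 0, 1],
    [0, 0, -15, 0, 0, 0, 1],
    [0, 0, -16.5, 0, 0, 0, 1],
    [0, 0, -17.5, 0, 0, 0, 1]
  ]
}}

```text
t: 44.42
eef_pos: [0.5241, -0.3571, 0.0964]
tcp_rot: [2.229, 2.213, -0.0]
contact_force: [-1.1, 0.1, -0.2]
finger_gap: 0.102
```

Emit:
{"api": "arm_command", "payload": {
  "deltas": [
    [0, 0, -0.5, 0, 0, 0, 1],
    [0, 0, -0.5, 0, 0, 0, 1]
  ]
}}

```text
t: 44.68
eef_pos: [0.5242, -0.3572, 0.0964]
tcp_rot: [2.229, 2.212, -0.0]
contact_force: [-0.8, 0.4, 1.2]
finger_gap: 0.101
```

Emit:
{"api": "arm_command", "payload": {
  "deltas": [
    [0, 0, 0, 0, 0, 0, 0.85],
    [0, 0, 0, 0, 0, 0, 0.7],
    [0, 0, 0, 0, 0, 0, 0.55],
    [0, 0, 0, 0, 0, 0, 0.5],
    [0, 0, 25, 0, 0, 0, 0.5]
  ]
}}

```text
t: 45.3
eef_pos: [0.5226, -0.3554, 0.1184]
tcp_rot: [-2.226, -2.209, -0.0]
contact_force: [0.4, 0.5, 0.6]
finger_gap: 0.499
```

Emit:
{"api": "arm_command", "payload": {
  "deltas": [
    [0, 0, 55, 0, 0, 0, 0.5],
    [0, 0, 110, 0, 0, 0, 0.5],
    [-55, 20, 125, 0, 0, 0, 0.5],
    [-110, 45, 125, 0, 0, 0, 0.5],
    [-150, 90, 125, 0, 0, 0, 0.5]
  ]
}}

```text
t: 45.92
eef_pos: [0.3723, -0.2666, 0.2458]
tcp_rot: [2.231, 2.21, -0.001]
contact_force: [-0.4, 0.2, 0.7]
finger_gap: 0.498
```

Emit:
{"api": "arm_command", "payload": {
  "deltas": [
    [0, 50, 0, 0, 0, 0, 0.5],
    [0, 100, 0, 0, 0, 0, 0.5],
    [0, 150, 0, 0, 0, 0, 0.5],
    [0, 200, 0, 0, 0, 0, 0.5],
    [0, 200, 0, 0, 0, 0, 0.5]
  ]
}}

```text
t: 46.55
eef_pos: [0.3739, -0.0645, 0.2458]
tcp_rot: [2.224, 2.218, 0.001]
contact_force: [0.1, -0.1, -0.3]
finger_gap: 0.501
```

```bash
python3 - <<'E'
from h import *
V=locate({"T1cap":((.631,.249),.012,.179),"T2cap":((.511,.322),.012,.179),"S2cap":((.439,.21),.012,.157),"T1h":((.631,.249),.028,.151),"T2h":((.511,.322),.028,.151),"S2h":((.439,.21),.022,.129),"S1":((.524,-.359),.022,.085)})
o=status.get_obs();print(o["t"],o["eef_pos"],o["finger_gap"],o["contact_force"])
save(cv2.resize(V["scene"][0],(800,600),interpolation=cv2.INTER_CUBIC),"s10.png")
E
```

```text
T1cap top [631.9 250.9 632.3 250.8  12.4  91.  179.1]
T1cap scene [634.2 246.  633.9 245.7  13.   74.  176.8]
T2cap top [511.2 323.9 511.4 324.2  12.2  92.  179.4]
T2cap scene [514.5 319.1 515.1 318.3  13.7  65.  177.6]
S2cap top [439.6 211.5 439.3 211.7  12.   87.  157.1]
S2cap scene [442.5 206.5 443.4 206.3  13.3  72.  155.1]
T1h top [630.3 249.9 630.5 250.3  28.1 297.  150.1]
T1h scene [634.7 244.  633.3 244.   29.3 231.  148.5]
T2h top [510.4 322.6 510.7 322.7  28.  313.  150.1]
T2h scene [514.3 315.8 513.4 318.   27.8 200.  148.5]
S2h top [440.2 211.4 440.2 211.7  21.9 160.  127. ]
S2h scene [445.1 204.  443.5 204.9  23.  126.  126.1]
S1 top [ 524.3 -354.3  524.2 -354.4   22.3  215.    83.7]
S1 scene [ 526.6 -358.8  526.3 -357.8   23.3  275.    83.8]
46.65 [ 0.37407539 -0.06702164  0.24574994] 0.5005548210168963 [-0.87545488 -0.18015945 -0.53847844]
```

View pics/s10.png

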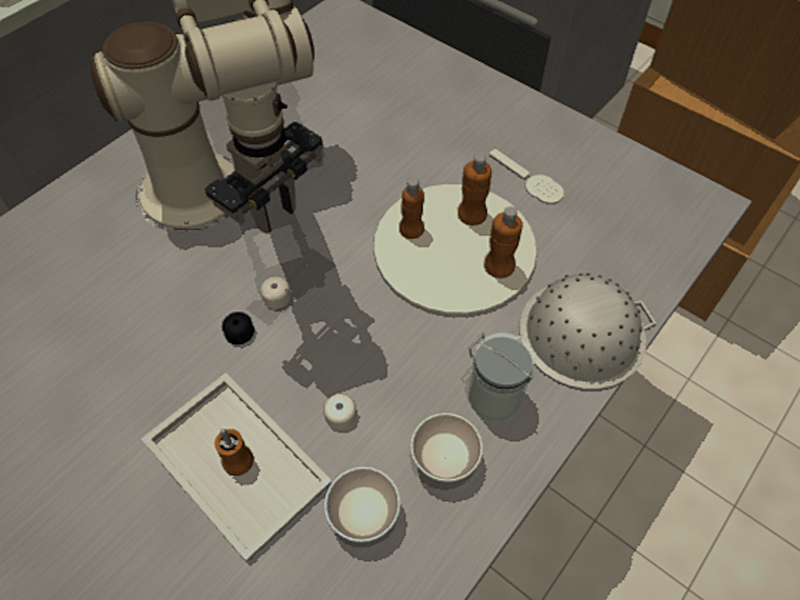

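Final picture: three closed mills stand on the board at (412,210), (476,190) and (504,243). The headless short mill stands upright in the tray at (235,452). The jar, bowls and scoop are where they started.

```bash
python3 -c "
from rig import order; print(order.sign_off())"
```

```text
the job is handed in; nothing more can be done
None
```

The job is done and handed in at about 47 s of the 208 s allowed. Three of the four mills are closed on the board, and the one without a head is on the steel tray.

- **Closed mills:** Both tall mills got the two wide wooden heads and one short mill got the only narrow head. Each then got one of the three caps.
- **Mill on the tray:** I lifted the other short mill by its spindle and set it upright on the tray floor.

**Last checks (top camera):**

| Part | Measured top, mm | Expected, mm |
|---|---|---|
| Wide heads | 150 and 150 | 151 |
| Narrow head | 127 | 129 |
| Caps on tall mills | 179 and 179 | 179 |
| Cap on short mill | 157 | 157 |
| Body of the mill on the tray | 84 | 85 |

In the final picture the jar, bowls and scoop are where they started, and the gripper is clear of everything.

**What disagreed or went roughly:**
- **Cameras:** The two cameras differed by a steady 3 mm in x and 5 mm in y. I used the top camera with about 2 mm correction in y, taken from gripping the first head, and every part went on.
- **Contact force:** The fingertips pressed on the table with about 19 N at the first cap grasp. The cap then touched the short mill's spindle with about 12 N before slipping over it.
- **Knock aside:** I saw no part get knocked aside during the run.

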